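# Setting the washed casting gear to drain

## Robot

A 6-joint arm with a two-finger parallel gripper is mounted at the origin on the work surface. World frame = base frame: x ahead of the robot, y to its left, z up, the work surface at z = 0. Lengths are in m, angles in degrees, forces in N, time in s.
With the tool pointing down it reaches from about 0.35 to 0.875 m from the base axis. Payload 4.2 kg.
Tool frame: the origin (TCP) lies at the very end of the fingers, on their centre line; the grasp point (between the pads) lies 19 mm behind it (r.grip_point_offset is the distance from the TCP to the grasp point, in m); z points along the fingers, y is the line along which they close (so a half turn about z gives the same grasp; the last joint's range is limited). The gripper opens to 87 mm and grips with 3 to 60 N. Pads are 19 mm wide; open, the fingers measure 117 mm over their backs; the gripper's body (75 mm by 190 mm) begins 51 mm behind the grasp point.
Start: joints at [-49.469, 22.042, 0.453, 0, -68.411, -14.817], TCP at [0.271, -0.563, 0.223] pointing down, gripper open.
Joint ranges: [-179.83, 179.83], [-69.29, 118.12], [-61.27, 80.66], [-181.25, 117.63], [-171.15, -9.14], [-177.46, 177.46]. Speed limits (degrees/s): [159.86, 159.86, 180, 180, 180, 180].

## Interface

Orientations are given as a 3x3 rotation matrix whose columns are the frame's x, y, z axes.
In Python, from station import r, cams gives the robot as it stands. The module is installed in compiled form; this text tells all that it offers.
- The arm moves only by the shell command python3 -m handwheel 'ROWS'. ROWS is JSON, a list that holds one entry, the list of rows, each a list of 7 numbers: the turn, a rotation vector about the tool's x, y, z in units of 6 degrees (1.0 is 6 degrees), then the shift along the tool's x, y, z in m, then the finger opening in m, from 0 to 0.087. In form: [[[ax, ay, az, x, y, z, jaw], ...]]. A call has 1 to 12 rows; each row shifts and turns the commanded pose from where the row before left it, along the tool's axes as they then stand; what a row does not reach is not made up. A row lasts 1/10 s, in which the tool goes at most 50 mm and 8.59 degrees, less where a joint would pass 70% of its speed; a pose out of reach is approached as far as the arm can. A call with a gripper value outside its range is refused whole. The fingers move at their own pace and stop on an object; the grip force is fixed at half the most. Time passes only in rows, so rows that do not move let the fingers close. It gives the time, the measured TCP pose, the force, the opening and the grip force at its end, in the units of the state.
- r.sense(): the state, without advancing time (a new reading comes with each control period).
- cams.capture(name): name is "scene" or "top"; returns the picture (400x640x3 uint8, red, green, blue); there is no depth.
- cams.get_calibration(name): a dict with "camera_matrix" (3x3 intrinsics, pixels), "rvec" (rotation vector, rad) and "tvec" (3), from world to camera coordinates, as OpenCV has them. Camera axes: x right, y down, z forward; pixel columns grow to the right and rows downward; lengths in m; the calibration is good to about 2 mm. A picture is of the moment at which its call begins. get_calibration takes no time and is no camera call.
- r.finish_job(): hands the job in; it is judged then, once.
The state is a dict: "time_s": time; "joints": joint angles; "joint_velocities": joint speeds; "effort": joint torques, N m; "tcp_pos": TCP position; "ee_rot": TCP orientation; "wrist_force": force on the tool from outside, world axes, zero at the start; "moment": the same for the moment, N m; "gripper_width": opening from 0.0 (shut) to 1.0 (fully open); "gripper_force": force on a finger pad.
Only numpy, scipy, OpenCV 4.12 (cv2) and the standard library are available. Lean on these libraries where they do the work, as an engineer would, in place of code of your own. Each camera call takes 0.05 s, during which the arm holds its last target. There are 200 camera calls.

## Task

The casting gear has just been rinsed and must be set to drain. Turn the wet orange pan over beneath the low shelf, drawing it no more than half out past the shelf's front so that it does not drip on the bench, and leave it open side down, flat on its drain mat and wholly under the shelf; hang every green mould tube mouth-down on a drying peg of its own, fully down so that it rests on the peg top. Do not shove the shelf, and leave the tamping block, spray bottle and jar where they stand.

Things in the scene. Friction and masses are not known exactly. Their poses are not given: they have to be found in the camera images.
- shelf: Fixed low plywood riser shelf. Origin on the bench under its middle; x to its back (open front at -x), z up. Board of 5 slats across, 260 deep (x), 360 wide, 18 thick, underside 270 above the bench; fixed stock on top reaches 410. Corner posts 20 square at x +-118, y +-168, sides open between. Fixed rubber drain mat 4 thick, 250 x 290, on the bench under the board, same centre.
- pan: Open orange mixing pan, 112 long (x), 56 wide (y), 34 high, walls and floor 3 thick, 0.15-0.25 kg; a flat lifting lip 18 long, 3 thick, full width, juts out from the rim (31 to 34 up) at the -x end. Origin at the centre of the underside, z to the open side. Starts open side up on the drain mat, lip to the shelf's front, near wall 5-45 behind the board's front edge. Stands steadily on its lipless end.
- rack: Drying rack, fixed: white base board 80 (x) x 360 (y) x 12 high with four upright steel pegs in a row along y, 90 apart. Origin on the bench under the middle, x away from the robot. Pegs: diameter 18, flat top with rounded rim, rising 92 above the base board (104 above the bench).
- mat: Black rubber wash mat lying on the bench, fixed, 160 (x) x 520 (y) x 4 thick, origin at the centre of its underside.
- peg0 (a point): Centre of the top of peg 0 of the rack, 104 above the bench; z up.
- peg1 (a point): Centre of the top of peg 1 of the rack, 104 above the bench; z up.
- peg2 (a point): Centre of the top of peg 2 of the rack, 104 above the bench; z up.
- peg3 (a point): Centre of the top of peg 3 of the rack, 104 above the bench; z up.
- mould0: Green square mould tube, 40 x 40 x 90 long, walls 3.5, white closed end 8 thick, other end open; bore 33 square, 82 deep; 70-120 g. Its x is the tube axis: mouth at +45, white end at -45; origin mid-length on one long face, centre line 20 from it along z. Starts lying on the wash mat, mouth roughly away from the robot. Hung on a peg its mouth is 22 above the bench. 3 or 4 tubes are present.
- mould0_floor (a point): Centre of the inside face of the closed end of mould0: 37 from mid-length towards the white end, on the tube's centre line. Axes as the tube's.
- mould1: Green square mould tube, 40 x 40 x 90 long, walls 3.5, white closed end 8 thick, other end open; bore 33 square, 82 deep; 70-120 g. Its x is the tube axis: mouth at +45, white end at -45; origin mid-length on one long face, centre line 20 from it along z. Starts lying on the wash mat, mouth roughly away from the robot. Hung on a peg its mouth is 22 above the bench. 3 or 4 tubes are present.
- mould1_floor (a point): Centre of the inside face of the closed end of mould1: 37 from mid-length towards the white end, on the tube's centre line. Axes as the tube's.
- mould2: Green square mould tube, 40 x 40 x 90 long, walls 3.5, white closed end 8 thick, other end open; bore 33 square, 82 deep; 70-120 g. Its x is the tube axis: mouth at +45, white end at -45; origin mid-length on one long face, centre line 20 from it along z. Starts lying on the wash mat, mouth roughly away from the robot. Hung on a peg its mouth is 22 above the bench. 3 or 4 tubes are present.
- mould2_floor (a point): Centre of the inside face of the closed end of mould2: 37 from mid-length towards the white end, on the tube's centre line. Axes as the tube's.
- mould3: Green square mould tube, 40 x 40 x 90 long, walls 3.5, white closed end 8 thick, other end open; bore 33 square, 82 deep; 70-120 g. Its x is the tube axis: mouth at +45, white end at -45; origin mid-length on one long face, centre line 20 from it along z. Starts lying on the wash mat, mouth roughly away from the robot. Hung on a peg its mouth is 22 above the bench. 3 or 4 tubes are present.
- mould3_floor (a point): Centre of the inside face of the closed end of mould3: 37 from mid-length towards the white end, on the tube's centre line. Axes as the tube's.
- tamper: Bystander: dark wooden tamping block standing on end, 50 x 50 x 170. Origin at the centre of its underside.
- sprayer: Bystander: clear spray bottle with blue head, 62 diameter, 186 tall, standing. Origin at the centre of its underside.
- paste: Bystander: jar with black lid, 60 diameter, 90 tall, standing. Origin at the centre of its underside.
There are look-alikes about, which are no part of the job. What is shaped like the mould0 but blue or purple is not meant.

How it is judged (in metres and radians):
At the end, for the whole second after the job is handed in: The pan lies open side down, level within 0.12 rad, at rest on the drain mat, its middle within 80 mm of the shelf's middle front to back and 130 mm sideways; every tube present rests mouth-down, plumb within 0.2 rad, the inside of its cap on a peg top (13 mm sideways, 16 mm in all) (angle between pan's own z axis and vertical above 3.02 rad and x of pan in the frame of shelf between -0.08 and 0.08 m and y of pan in the frame of shelf between -0.13 and 0.13 m and height (world z) of pan below 0.046 m and linear speed of each of pan, mould0, mould1, mould2, mould3 below 0.03 m/s and angle between each of mould0, mould1, mould2, mould3's own x axis and vertical above 2.94 rad and ((horizontal distance between mould0_floor and peg0 below 0.013 m and distance between mould0_floor and peg0 below 0.016 m) or (horizontal distance between mould0_floor and peg1 below 0.013 m and distance between mould0_floor and peg1 below 0.016 m) or (horizontal distance between mould0_floor and peg2 below 0.013 m and distance between mould0_floor and peg2 below 0.016 m) or (horizontal distance between mould0_floor and peg3 below 0.013 m and distance between mould0_floor and peg3 below 0.016 m)) and ((horizontal distance between mould1_floor and peg0 below 0.013 m and distance between mould1_floor and peg0 below 0.016 m) or (horizontal distance between mould1_floor and peg1 below 0.013 m and distance between mould1_floor and peg1 below 0.016 m) or (horizontal distance between mould1_floor and peg2 below 0.013 m and distance between mould1_floor and peg2 below 0.016 m) or (horizontal distance between mould1_floor and peg3 below 0.013 m and distance between mould1_floor and peg3 below 0.016 m)) and ((horizontal distance between mould2_floor and peg0 below 0.013 m and distance between mould2_floor and peg0 below 0.016 m) or (horizontal distance between mould2_floor and peg1 below 0.013 m and distance between mould2_floor and peg1 below 0.016 m) or (horizontal distance between mould2_floor and peg2 below 0.013 m and distance between mould2_floor and peg2 below 0.016 m) or (horizontal distance between mould2_floor and peg3 below 0.013 m and distance between mould2_floor and peg3 below 0.016 m)) and ((horizontal distance between mould3_floor and peg0 below 0.013 m and distance between mould3_floor and peg0 below 0.016 m) or (horizontal distance between mould3_floor and peg1 below 0.013 m and distance between mould3_floor and peg1 below 0.016 m) or (horizontal distance between mould3_floor and peg2 below 0.013 m and distance between mould3_floor and peg2 below 0.016 m) or (horizontal distance between mould3_floor and peg3 below 0.013 m and distance between mould3_floor and peg3 below 0.016 m))); the robot touches nothing.
It fails at once if the pan's middle is brought out past the front edge of the shelf (x of pan in the frame of shelf below -0.135 m).
It fails at once if the shelf is pushed with more than 40 N (contact force between the arm and shelf above 40 N).
It fails at once if the tamper is shifted more than 40 mm or knocked over (distance of tamper from where it was at the start of the episode above 0.04 m or angle between tamper's own z axis and vertical above 0.5 rad).
It fails at once if the sprayer is shifted more than 40 mm or knocked over (distance of sprayer from where it was at the start of the episode above 0.04 m or angle between sprayer's own z axis and vertical above 0.5 rad).
It fails at once if the paste is shifted more than 40 mm or knocked over (distance of paste from where it was at the start of the episode above 0.04 m or angle between paste's own z axis and vertical above 0.5 rad).
Of mould0, mould1, mould2, mould3 only 3 to 4 are there at a start; the rules pass over those that are not, and their reading is None.
At some moment in a run one of mould0, mould1, mould2, mould3 may be knocked a few centimetres aside while the robot is not near it.
Once in a run the grip may slacken for a moment while it holds something.
It also fails if it takes over 210 s, if anything falls off the work surface, if the arm or the gripper's body presses on something with over 40 N, if the wrist force passes 120 N, or if a joint passes its speed limit or range.

## Working session

There is one attempt and no reset: what is moved stays moved. The work goes in short steps, Python scripts to look and compute and a shell command to move; the robot and the scene stay as the last step left them, time stands still between calls to the robot, and variables do not carry over. Pictures are saved under pics/ and viewed, at most 14 in all, crops included, and the job is handed in when it is done.

```bash
ls; mkdir -p pics
python3 - <<'E'
from station import r, cams
import cv2, numpy as np
for n in ("scene","top"):
    im=cams.capture(n); cv2.imwrite(f"pics/{n}0.png",im[:,:,::-1])
    c=cams.get_calibration(n); R=cv2.Rodrigues(np.array(c["rvec"],float))[0]
    print(n,np.round(c["camera_matrix"],1).tolist(),"pos",np.round(-R.T@np.array(c["tvec"]).ravel(),3),np.round(R,2).tolist())
print(r.sense()["tcp_pos"],r.sense()["ee_rot"],r.sense()["time_s"],r.grip_point_offset)
E
```

```text
pics
scene [[497.3, 0.0, 322.8], [0.0, 497.3, 205.2], [0.0, 0.0, 1.0]] pos [ 1.14  -1.008  1.139] [[0.83, 0.56, 0.0], [0.38, -0.56, -0.73], [-0.41, 0.61, -0.68]]
top [[435.6, 0.0, 324.5], [0.0, 435.6, 211.6], [0.0, 0.0, 1.0]] pos [ 0.337 -0.086  1.447] [[-0.01, -1.0, 0.02], [-0.99, 0.01, -0.15], [0.15, -0.02, -0.99]]
[ 0.27098016 -0.56264218  0.22160645] [[-9.01024891e-01 -4.33766511e-01 -8.71704813e-04]
 [-4.33767380e-01  9.01023416e-01  1.63219144e-03]
 [ 7.74364618e-05  1.84876223e-03 -9.99998288e-01]] 0.1 0.0187
```

View pics/scene0.png

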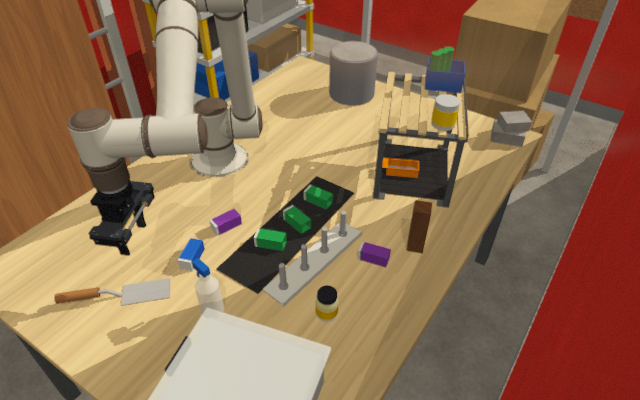

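View pics/top0.png

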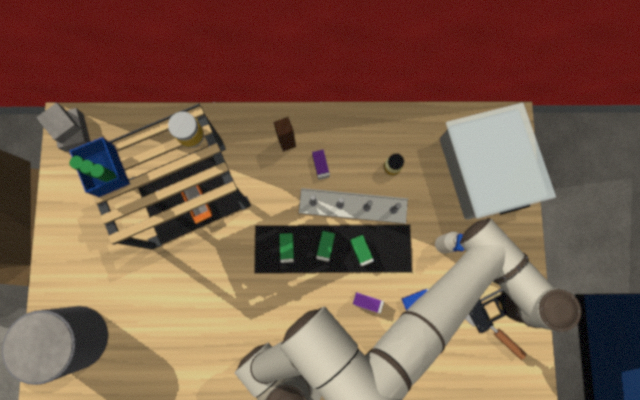

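The scene view shows three green tubes on the black mat, at (271,240), (297,219) and (319,196). Pan at (402,168) under the shelf, pegs at about (283,265), (305,245), (324,230) and (343,212). Top view shows the same tubes at (287,247), (326,246), (362,250). Blue and purple look-alikes (scene 227,221; 191,252; 375,254) are the wrong colour, and the green items in the blue box on the shelf aren't on the mat, so none of those are meant.

```bash
cat > h.py <<'E'
import numpy as np, cv2
from station import r, cams
def cal(n):
    c=cams.get_calibration(n); return np.array(c["camera_matrix"],float),np.array(c["rvec"],float).reshape(3,1),np.array(c["tvec"],float).reshape(3,1)
def ray(n,uv):
    K,rv,t=cal(n); R=cv2.Rodrigues(rv)[0]
    d=R.T@np.linalg.inv(K)@np.array([uv[0],uv[1],1.]); return (-R.T@t).ravel(),d
def onz(n,uv,z):
    o,d=ray(n,uv); return o+d*(z-o[2])/d[2]
def proj(n,p):
    K,rv,t=cal(n); return cv2.projectPoints(np.array(p,float).reshape(-1,1,3),rv,t,K,None)[0].reshape(-1,2)
def two(a,b):
    o1,d1=ray("scene",a); o2,d2=ray("top",b)
    s=np.linalg.lstsq(np.c_[d1,-d2],o2-o1,rcond=None)[0]
    p,q=o1+s[0]*d1,o2+s[1]*d2; return (p+q)/2,np.linalg.norm(p-q)
def hsv(im): return cv2.cvtColor(im,cv2.COLOR_RGB2HSV)
def blobs(mask,amin):
    cs=cv2.findContours(mask.astype(np.uint8),cv2.RETR_EXTERNAL,cv2.CHAIN_APPROX_NONE)[0]
    return [c for c in cs if cv2.contourArea(c)>amin]
E
python3 - <<'E'
from h import *
im={n:cv2.imread(f"pics/{n}0.png")[:,:,::-1].copy() for n in("scene","top")}
np.set_printoptions(precision=3,suppress=True)
for n in im:
    H=hsv(im[n]); g=(H[...,0]>45)&(H[...,0]<80)&(H[...,1]>120)&(H[...,2]>50)
    for c in blobs(g,60):
        m=cv2.minAreaRect(c); print(n,"green",m,onz(n,m[0],.044))
    o=(H[...,0]<14)&(H[...,1]>190)&(H[...,2]>140)
    for c in blobs(o,30):
        b=cv2.boundingRect(c)
        if b[1]<300 and b[1]>110: print(n,"orange",b,onz(n,cv2.minAreaRect(c)[0],.02))
big=cv2.resize(im["scene"][60:230,350:500],None,fx=4,fy=4,interpolation=cv2.INTER_CUBIC)[:600]
cv2.imwrite("pics/c1.png",big[:,:,::-1])
a=cv2.resize(im["scene"][170:320,210:410],None,fx=4,fy=4,interpolation=cv2.INTER_CUBIC)
cv2.imwrite("pics/c2.png",a[:,:,::-1])
b1=cv2.resize(im["top"][95:285,30:230+25],None,fx=3.5,fy=3.5,interpolation=cv2.INTER_CUBIC)[:600,:800]
b2=cv2.resize(im["top"][110:280,250:420],None,fx=3.5,fy=3.5,interpolation=cv2.INTER_CUBIC)[:600,:800]
cv2.imwrite("pics/c3.png",b1[:,:,::-1]);cv2.imwrite("pics/c4.png",b2[:,:,::-1])
E
```

```text
scene green ((271.4053955078125, 239.0675811767578), (29.09861946105957, 19.399080276489258), 9.462322235107422) [ 0.442 -0.241  0.044]
scene green ((297.786865234375, 219.65573120117188), (29.448482513427734, 17.92516326904297), 39.80556869506836) [ 0.458 -0.129  0.044]
scene green ((319.07757568359375, 196.81900024414062), (27.83696937561035, 17.72637176513672), 23.198589324951172) [ 0.453 -0.003  0.044]
scene green ((442.5019836425781, 50.968875885009766), (20.834348678588867, 8.982473373413086), 3.5763344764709473) [0.35  1.21  0.044]
top green ((360.56036376953125, 247.9741668701172), (25.079532623291016, 15.231549263000488), 66.80140686035156) [ 0.432 -0.228  0.044]
top green ((286.0, 245.5), (25.0, 14.0), 90.0) [0.442 0.012 0.044]
top green ((325.5961608886719, 243.51922607421875), (13.924243927001953, 24.71063232421875), 11.309932708740234) [ 0.448 -0.116  0.044]
top green ((90.43293762207031, 168.47178649902344), (42.68627166748047, 14.115574836730957), 22.833654403686523) [0.7   0.653 0.044]
top orange (193, 211, 18, 12) [0.542 0.29  0.02 ]
```

View pics/c1.png

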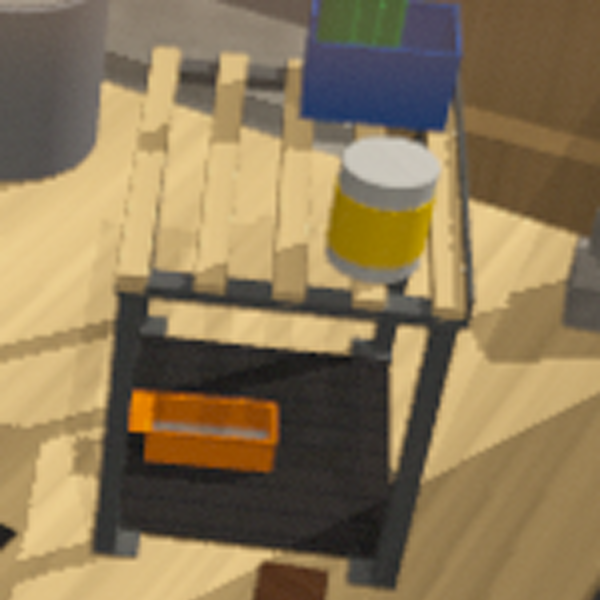

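View pics/c2.png

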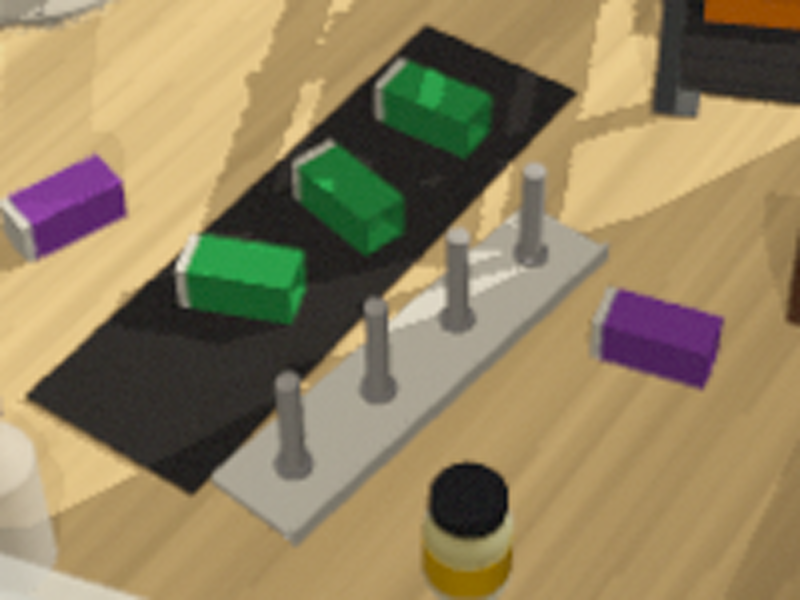

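View pics/c4.png

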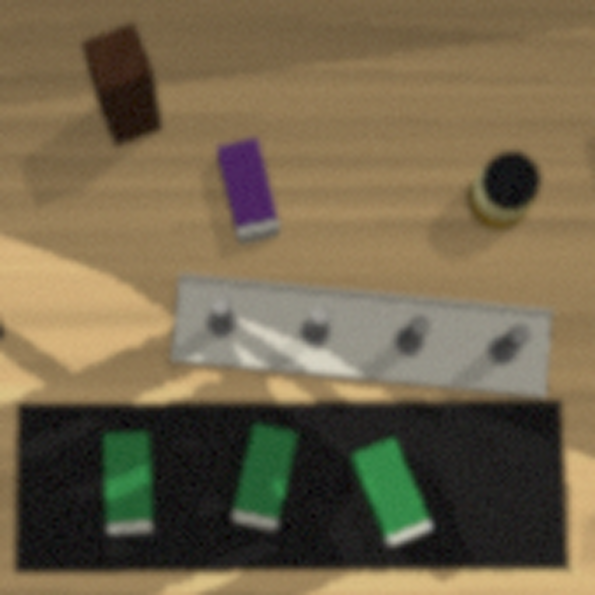

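c1 shows the pan with its lip to the left, towards the shelf's front (robot side), at full-image pixels (383,163)–(419,178). c2/c4 confirm three green tubes, white ends toward the robot. Peg tops in c2 are at (288,379), (376,303), (458,236), (535,171).

View pics/c3.png

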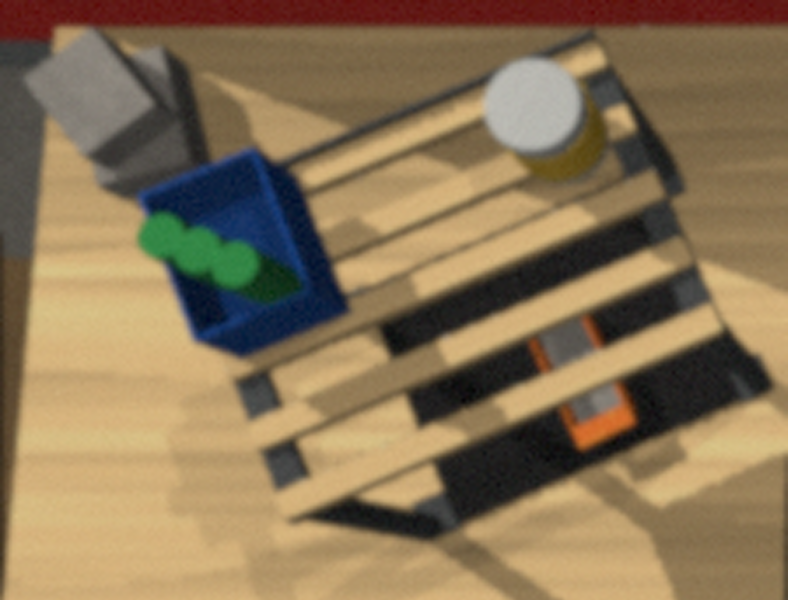

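Run:
```python
from h import *
np.set_printoptions(precision=3,suppress=True)
S=lambda x,y:(210+x/4,170+y/4); T=lambda x,y:(250+x/3.5,110+y/3.5); P=lambda x,y:(350+x/4,60+y/4)
print("rack",[onz("top",T(*q),.012)[:2] for q in((182,276),(553,312),(545,397),(170,358))])
print("pegs",[onz("scene",S(*q),.104)[:2] for q in((288,377),(376,301),(458,234),(535,169))])
print("bench z0 of posts",[onz("scene",P(*q),.0)[:2] for q in((115,552),(370,585))])
print("mat corners",[onz("scene",P(*q),.004)[:2] for q in((122,540),(378,558),(388,352),(145,335))])
print("board corners",[onz("scene",P(*q),.288)[:2] for q in((152,47),(118,287),(462,320))])
print("pan rim lip end",[onz("scene",P(*q),.038)[:2] for q in((132,391),(129,430))],"rim corners",[onz("scene",P(*q),.038)[:2] for q in((278,400),(274,437),(146,434))],"base",[onz("scene",P(*q),.004)[:2] for q in((147,463),(272,471))])
print("tamper",onz("top",T(140,140),0),"paste",onz("top",T(510,180),.09),)
print("sprayer scene",onz("scene",(201,268),.186))
def ax(w,m): return np.array(w),np.array(m)
```

```text
rack [array([ 0.634, -0.039]), array([ 0.597, -0.395]), array([ 0.515, -0.384]), array([ 0.555, -0.027])]
pegs [array([ 0.562, -0.34 ]), array([ 0.571, -0.25 ]), array([ 0.582, -0.163]), array([ 0.591, -0.074])]
bench z0 of posts [array([0.597, 0.147]), array([0.795, 0.232])]
mat corners [array([0.597, 0.16 ]), array([0.788, 0.263]), array([0.675, 0.541]), array([0.469, 0.434])]
board corners [array([0.434, 0.456]), array([0.591, 0.115]), array([0.82 , 0.221])]
pan rim lip end [array([0.521, 0.308]), array([0.546, 0.257])] rim corners [array([0.636, 0.371]), array([0.657, 0.32 ]), array([0.562, 0.26 ])] base [array([0.564, 0.263]), array([0.662, 0.317])]
tamper [0.773 0.002 0.   ] paste [ 0.707 -0.343  0.09 ]
sprayer scene [ 0.45  -0.515  0.186]
```

Now a small move away to collect joint and pose pairs, to fit the arm's geometry.

```bash
cat > log.py <<'E'
from station import r
import json
s=r.sense(); open("log.jsonl","a").write(json.dumps([list(map(float,s["joints"])),[float(x) for x in s["tcp_pos"]],[list(map(float,q)) for q in s["ee_rot"]]])+"\n")
print([round(float(x),1) for x in s["joints"]],[round(float(x),3) for x in s["tcp_pos"]],[round(float(q[2]),2) for q in s["ee_rot"]],[round(float(q[1]),2) for q in s["ee_rot"]])
E
python3 log.py
python3 -m handwheel '[[[0,0,0,0,0,-0.05,0.087],[0,0,0,0,0,-0.04,0.087],[0,1.2,0,0,0,0,0.087],[0,1.2,0,0,0,0,0.087],[0,1.2,0,0,0,0,0.087],[0,1.2,0,0,0,0,0.087],[0,0,0,0,0,0,0.087]]]'; python3 log.py
python3 -m handwheel '[[[0,0,1.2,0,0,-0.05,0.087],[0,0,1.2,0,0,-0.04,0.087],[1,0,0,0,0,0,0.087],[1.2,0,0,0,0,0,0.087],[1.2,0,0,0,0,0,0.087],[0,1.2,0,0,0,0,0.087],[0,0,0,0,0,0,0.087]]]'; python3 log.py
python3 -m handwheel '[[[-1,0,0,0,0,0,0.087],[-1.2,0,0,0,0,0,0.087],[-1.2,0,0,0,0,0,0.087],[0,-1.2,0,0,0.04,0,0.087],[0,-1.2,0,0,0.04,0,0.087],[0,-1.2,0,0,0.04,0,0.087],[0,-1.2,0,0,0.04,0,0.087],[0,-1.2,0,0,0.04,0,0.087],[0,0,-1.2,0,0,0,0.087],[0,0,-1.2,0,0,0,0.087]]]'; python3 log.py
```

```text
[-49.5, 22.1, 0.4, -0.0, -68.4, -14.8] [0.271, -0.563, 0.222] [-0.0, 0.0, -1.0] [-0.43, 0.9, 0.0]
time_s: 0.8
tcp_pos: [0.2724, -0.5614, 0.3091]
ee_rot: [[-0.785, -0.437, -0.439], [-0.385, 0.899, -0.207], [0.486, 0.007, -0.874]]
wrist_force: [0.5, 0.4, 0.1]
gripper_width: 0.999
gripper_force: 0.0
[-37.8, 22.1, -1.8, 26.0, -81.2, -33.6] [0.272, -0.561, 0.309] [-0.44, -0.21, -0.87] [-0.44, 0.9, 0.01]
time_s: 1.5
tcp_pos: [0.3098, -0.5435, 0.3891]
ee_rot: [[-0.822, -0.364, -0.438], [-0.079, 0.835, -0.545], [0.564, -0.413, -0.715]]
wrist_force: [0.4, -0.2, -0.8]
gripper_width: 0.998
gripper_force: 0.0
[-29.1, 14.9, -13.1, 45.1, -76.6, -62.8] [0.31, -0.544, 0.389] [-0.44, -0.55, -0.71] [-0.36, 0.83, -0.41]
time_s: 2.5
tcp_pos: [0.2727, -0.3494, 0.3657]
ee_rot: [[-0.901, -0.428, 0.061], [-0.433, 0.891, -0.136], [0.004, -0.15, -0.989]]
wrist_force: [-0.6, -0.5, 0.3]
gripper_width: 1.002
gripper_force: 0.0
[-27.0, -5.4, -14.9, 5.6, -73.8, -38.6] [0.273, -0.349, 0.366] [0.06, -0.14, -0.99] [-0.43, 0.89, -0.15]
```

```bash
cat > kin.py <<'E'
import numpy as np, json
from scipy.spatial.transform import Rotation as Ro
from scipy.optimize import least_squares
def e(ax,a): return Ro.from_euler(ax,a,degrees=True).as_matrix()
SG=(1,1)
def fk(q,p,sg=SG):
    h0,a1,L2,a3,L3,d6=p
    R=e('z',q[0]); x=np.array([0,0,h0])+R@[a1,0,0]
    R=R@e('y',q[1]); x=x+R@[0,0,L2]
    R=R@e('y',-q[2]); x=x+R@[L3,0,a3]
    R=R@e('x',sg[0]*q[3])@e('y',-q[4]); x=x+R@[d6,0,0]
    R=R@e('x',sg[1]*q[5])
    # tool z = arm x ; tool frame
    return x,R@np.array([[0,0,1.],[0,1,0],[-1,0,0]])
if __name__=="__main__":
    D=[json.loads(l) for l in open("log.jsonl")]
    for sg in((1,1),(1,-1),(-1,1),(-1,-1)):
        f=lambda p:np.concatenate([fk(q,p,sg)[0]-t for q,t,_ in D])
        s=least_squares(f,[.3,0,.4,0,.4,.25])
        M=[fk(q,s.x,sg)[1].T@np.array(R) for q,_,R in D]
        print(sg,np.round(s.x,3),np.abs(s.fun).max(),[np.round(Ro.from_matrix(m).as_rotvec(degrees=True),0).tolist() for m in M])
E
python3 kin.py
```

```text
(1, 1) [ 0.033  0.784  0.564 -0.785 -0.149 -0.477] 0.13658791012145813 [[-0.0, -0.0, -60.0], [37.0, 37.0, -29.0], [62.0, 62.0, 7.0], [8.0, 8.0, -16.0]]
(1, -1) [ 0.033  0.784  0.564 -0.785 -0.149 -0.477] 0.13658791012145813 [[-0.0, -0.0, -90.0], [57.0, 11.0, -91.0], [96.0, -31.0, -90.0], [12.0, 1.0, -93.0]]
(-1, 1) [0.06  0.087 0.507 0.366 0.24  0.534] 0.1415788505906153 [[0.0, -0.0, -60.0], [0.0, -0.0, -23.0], [0.0, -0.0, 36.0], [0.0, -0.0, -13.0]]
(-1, -1) [0.06  0.087 0.507 0.366 0.24  0.534] 0.1415788505906153 [[0.0, -0.0, -90.0], [0.0, -0.0, -90.0], [-0.0, -0.0, -90.0], [-0.0, -0.0, -90.0]]
```

```bash
sed -i 's/^SG=.*/SG=(-1,-1)/; s/h0,a1,L2,a3,L3,d6=p/h0,a1,L2,a3,L3,d6,b,dy,dz=p/; s/R@\[L3,0,a3\]/R@[L3,b,a3]/; s/R@\[d6,0,0\]/R@[d6,dy,dz]/; s/\[\[0,0,1.\],\[0,1,0\],\[-1,0,0\]\]/[[0,0,1.],[-1,0,0],[0,-1,0]]/; s/\.4,0,\.4,\.25\]/.4,0,.4,.25,-.1,0,0]/' kin.py; sed -i 's/for sg in.*/for sg in [SG]:/' kin.py
python3 -m handwheel '[[[0,0,0,0,0,-0.05,0.087],[0,0,0,0,0,-0.05,0.087],[0,0,0,-0.05,0,0,0.087],[0,0,0,-0.05,0,0,0.087],[0,0,0,-0.05,0,0,0.087],[0,0,0,0,0,0,0.087]]]' | head -2; python3 log.py
python3 -m handwheel '[[[0,0,0,0,0.05,0,0.087],[0,0,0,0,0.05,0,0.087],[0,-1.2,0,-0.05,0,0,0.087],[0,-1.2,0,0,0,0,0.087],[0,-1.2,0,0,0,0,0.087],[0,0,0,0,0,0,0.087]]]' | head -2; python3 log.py;python3 kin.py
```

```text
time_s: 3.1
tcp_pos: [0.4081, -0.2701, 0.4591]
[-10.0, 0.5, 2.9, 6.9, -88.0, -54.3] [0.408, -0.27, 0.459] [0.05, -0.13, -0.99] [-0.43, 0.89, -0.14]
time_s: 3.7
tcp_pos: [0.4044, -0.162, 0.448]
[-2.5, -13.2, -9.4, -3.1, -71.0, -60.2] [0.404, -0.162, 0.448] [0.39, 0.03, -0.92] [-0.42, 0.89, -0.15]
(-1, -1) [ 0.161 -0.     0.565 -0.     0.422  0.306  0.    -0.16   0.   ] 1.076394529064828e-09 [[0.0, -0.0, -0.0], [0.0, -0.0, -0.0], [0.0, -0.0, -0.0], [0.0, -0.0, -0.0], [0.0, -0.0, 0.0], [0.0, 0.0, 0.0]]
```

```bash
cat > ik.py <<'E'
from kin import *
P=[.1614,0,.565,0,.4221,.306,0,-.16,0]
D=[json.loads(l) for l in open("log.jsonl")]
P=least_squares(lambda p:np.concatenate([fk(q,p)[0]-t for q,t,_ in D]),P).x
LO=np.array([-179.83,-69.29,-61.27,-181.25,-171.15,-177.46])+1; HI=np.array([179.83,118.12,80.66,117.63,-9.14,177.46])-1
def pose(pitch,yaw,flip=1):
    a,b=np.radians([pitch,yaw]); z=np.array([np.cos(a)*np.cos(b),np.cos(a)*np.sin(b),-np.sin(a)]); y=flip*np.array([-np.sin(b),np.cos(b),0])
    return np.c_[np.cross(y,z),y,z]
def ik(x,R,n=60,seed=0):
    g=np.random.default_rng(seed); S=[]
    for _ in range(n):
        q0=g.uniform(LO,HI)
        def f(q):
            t,M=fk(q,P); return np.r_[(t-x)*10,(M-R).ravel()]
        s=least_squares(f,q0,bounds=(LO,HI),max_nfev=80,x_scale=30)
        if s.cost<1e-6 and not any(np.abs(s.x-k).max()<3 for k in S): S.append(s.x)
    return S
def pts(q):
    c=e('z',q[0]); A=np.array([0,0,P[0]]); R=c@e('y',q[1]); B=A+R@[0,0,P[2]]; R=R@e('y',-q[2]); C=B+R@[P[4],0,0]
    R=R@e('x',-q[3])@e('y',-q[4]); return B,C,C+R@[0,P[7],0]
E
cat > t.py <<'E'
from ik import *
np.set_printoptions(precision=0,suppress=True)
def show(name,grip,p,yaw):
    for fl in(1,-1):
        R=pose(p,yaw,fl); x=np.array(grip)+.0187*R[:,2]
        for q in ik(x,R,40):
            b,c,d=pts(q); print(name,p,yaw,fl,q,"elb",np.round(b,2),"wr",np.round(c,2),np.round(d,2))
for p in(25,40,55): show("tubeL",(.42,.01,.036),p,0)
for p in(25,40,55): show("tubeR",(.42,-.235,.036),p,-25)
for p in(115,130,145): show("peg",(.575,-.2,.13),p,0)
for p in(25,45): show("pan",(.55,.29,.03),p,26)
E
sed -i 's/n=60/n=40/' ik.py; time python3 t.py
```

```text
tubeR 40 -25 1 [ -61.   29.  -53. -140.  -44.   84.] elb [ 0. -0.  1.] wr [ 0. -0.  0.] [ 0. -0.  0.]
tubeR 40 -25 -1 [ -61.   29.  -53. -140.  -44.  -96.] elb [ 0. -0.  1.] wr [ 0. -0.  0.] [ 0. -0.  0.]
peg 115 0 1 [ -3.  38.   6.   1. -83. -87.] elb [ 0. -0.  1.] wr [ 1. -0.  0.] [ 1. -0.  0.]
peg 115 0 -1 [ -3.  38.   6.   1. -83.  93.] elb [ 0. -0.  1.] wr [ 1. -0.  0.] [ 1. -0.  0.]
peg 130 0 1 [  -3.   45.   15.    2. -100.  -87.] elb [ 0. -0.  1.] wr [ 1. -0.  0.] [ 1. -0.  0.]
peg 130 0 -1 [  -3.   45.   15.    2. -100.   93.] elb [ 0. -0.  1.] wr [ 1. -0.  0.] [ 1. -0.  0.]
peg 145 0 1 [  -3.   53.   23.    3. -115.  -87.] elb [ 0. -0.  0.] wr [ 1. -0.  0.] [ 1. -0.  0.]
peg 145 0 -1 [  -3.   53.   23.    3. -115.   93.] elb [ 0. -0.  0.] wr [ 1. -0.  0.] [ 1. -0.  0.]
pan 25 26 1 [   5.   43.  -47. -159.  -65.   90.] elb [0. 0. 1.] wr [0. 0. 0.] [0. 0. 0.]
pan 25 26 -1 [   5.   43.  -47. -159.  -65.  -90.] elb [0. 0. 1.] wr [0. 0. 0.] [0. 0. 0.]
pan 45 26 1 [  10.   30.  -32. -146.  -20.   68.] elb [0. 0. 1.] wr [0. 0. 0.] [0. 0. 0.]
pan 45 26 -1 [  10.   30.  -32. -146.  -20. -112.] elb [0. 0. 1.] wr [0. 0. 0.] [0. 0. 0.]
real	0m13.154s
user	0m13.617s
sys	0m0.064s
```

```bash
cat > tubes.py <<'E'
from h import *
def tubes(n="top",save=None):
    im=cams.capture(n); 
    if save: cv2.imwrite(save,im[:,:,::-1])
    H=hsv(im); g=(H[...,0]>45)&(H[...,0]<80)&(H[...,1]>120)&(H[...,2]>50); out=[]
    for c in blobs(g,100):
        b=cv2.boxPoints(cv2.minAreaRect(c)); w=np.array([onz(n,q,.044)[:2] for q in b]); m=w.mean(0)
        if m[1]>.3: continue
        e1,e2=w[1]-w[0],w[2]-w[1]; a=e1 if np.hypot(*e1)>np.hypot(*e2) else e2
        a=a/np.hypot(*a); a=a*np.sign(a[0]); out.append((m-.004*a,np.degrees(np.arctan2(a[1],a[0]))))
    return sorted(out,key=lambda o:-o[0][1])
if __name__=="__main__":
    for m,a in tubes(): print(m.round(3),a.round(1))
E
python3 tubes.py
cat > t.py <<'E'
from ik import *
np.set_printoptions(precision=0,suppress=True)
def show(name,grip,p,yaw):
        R=pose(p,yaw,1); x=np.array(grip)+.0187*R[:,2]
        for q in ik(x,R,25):
            print(name,p,yaw,q,"wr z",np.round(pts(q)[1][2],2))
for p in(50,55,60,65,70): show("tubeL",(.43,.01,.036),p,0)
for p in(45,55,65): show("tubeM",(.435,-.12,.036),p,-10)
for p in(45,55,65): show("tubeR",(.42,-.235,.036),p,22)
for p in(150,160): show("peg",(.575,-.2,.13),p,0)
E
python3 t.py
```

```text
[0.44  0.012] 0.1
[ 0.443 -0.115] -11.7
tubeL 50 0 [ -27.   20.  -53. -139.  -26.   73.] wr z 0.29
tubeM 45 -10 [ -45.   24.  -51. -132.  -33.   74.] wr z 0.27
tubeR 45 22 [-46.  26. -26. -72. -44.  36.] wr z 0.33
tubeR 55 22 [-36.  23. -27. -58. -35.  16.] wr z 0.36
tubeR 65 22 [-25.  21. -29. -41. -29.  -9.] wr z 0.36
peg 150 0 [  -3.   55.   25.    3. -120.  -87.] wr z 0.27
peg 160 0 [  -3.   60.   29.    3. -128.  -87.] wr z 0.22
```

```bash
cat > t.py <<'E'
from ik import *
np.set_printoptions(precision=0,suppress=True)
def show(name,grip,p,yaw):
        R=pose(p,yaw,1); x=np.array(grip)+.0187*R[:,2]
        for q in ik(x,R,80):
            print(name,p,yaw,q,"wr z",np.round(pts(q)[1][2],2))
for p in(60,70,75,80,90): show("tubeL",(.415,.012,.036),p,0)
for p in(60,70,80): show("tubeL+3cm",(.445,.012,.036),p,0)
for p in(60,70,80): show("tubeM",(.418,-.11,.036),p,-11.7)
for p in(60,70): show("tubeR",(.41,-.235,.036),p,23)
for p in(150,160,170): show("peg3",(.591,-.07,.095),p,0)
for p in(150,160,170): show("peg0",(.562,-.34,.095),p,-10)
E
time python3 t.py
```

```text
tubeL 90 0 [  24.   19.  -43.   -0.  -28. -114.] wr z 0.32
tubeL+3cm 80 0 [  24.   18.  -53.   22.  -11. -135.] wr z 0.3
tubeM 80 -11.7 [   8.   17.  -54.   19.  -10. -129.] wr z 0.3
tubeR 60 23 [-32.  22. -28. -50. -32.   6.] wr z 0.36
tubeR 70 23 [-22.  21. -31. -31. -27. -19.] wr z 0.36
peg3 150 0 [   6.   57.   26.   -6. -119.  -96.] wr z 0.25
peg3 160 0 [   6.   62.   31.   -7. -129.  -97.] wr z 0.21
peg3 170 0 [   6.   66.   34.   -9. -138.  -97.] wr z 0.17
peg0 150 -10 [ -15.   62.   34.    5. -122.  -85.] wr z 0.23
peg0 160 -10 [ -15.   67.   39.    6. -131.  -84.] wr z 0.18
peg0 170 -10 [ -15.   72.   42.    8. -140.  -83.] wr z 0.13
real	0m19.800s
user	0m20.343s
sys	0m0.032s
```

```bash
cat > t.py <<'E'
from ik import *
np.set_printoptions(precision=0,suppress=True)
def show(name,grip,p,yaw,n=40):
        R=pose(p,yaw,1); x=np.array(grip)+.0187*R[:,2]
        for q in ik(x,R,n):
            b,c,d=pts(q); print(name,p,yaw,q,"elbow",(b*100).round(),"J5",(c*100).round(),"J6",(d*100).round())
for p in(25,35,45):
  for yaw in(22,45,70,90): show("R",(.42,-.25,.036),p,yaw)
print()
for p in(115,125,135):
  for yaw in (0,30,60,-30): show("peg1",(.571,-.25,.095),p,yaw,25)
E
time python3 t.py
```

```text
R 25 22 [-61.  38. -26. -85. -65.  61.] elbow [ 17. -30.  61.] J5 [ 26. -47.  23.] J6 [ 18. -35.  16.]
R 25 45 [-55.  41. -14. -68. -75.  54.] elbow [ 21. -30.  59.] J5 [ 36. -50.  24.] J6 [ 24. -43.  16.]
R 25 70 [-47.  45.  -3. -54. -88.  53.] elbow [ 27. -29.  56.] J5 [ 47. -50.  24.] J6 [ 33. -50.  16.]
R 25 90 [-41.  49.   5. -44. -97.  57.] elbow [ 32. -28.  53.] J5 [ 55. -47.  24.] J6 [ 42. -51.  16.]
R 35 22 [-55.  32. -26. -79. -54.  50.] elbow [ 17. -24.  64.] J5 [ 30. -43.  29.] J6 [ 20. -34.  20.]
R 35 45 [-50.  36. -16. -63. -66.  47.] elbow [ 21. -25.  62.] J5 [ 38. -46.  29.] J6 [ 25. -42.  20.]
R 35 70 [-44.  41.  -6. -50. -79.  50.] elbow [ 26. -26.  59.] J5 [ 47. -46.  29.] J6 [ 34. -47.  20.]
R 35 90 [-38.  44.   1. -40. -89.  55.] elbow [ 31. -24.  57.] J5 [ 55. -43.  28.] J6 [ 42. -49.  20.]
R 45 22 [-47.  27. -25. -70. -44.  35.] elbow [ 17. -19.  66.] J5 [ 35. -38.  33.] J6 [ 23. -33.  24.]
R 45 45 [-44.  31. -17. -57. -58.  38.] elbow [ 21. -21.  64.] J5 [ 41. -40.  33.] J6 [ 28. -39.  24.]
R 45 70 [-40.  36.  -9. -45. -71.  45.] elbow [ 26. -21.  62.] J5 [ 48
[... 725 characters left out ...]
 30.] J6 [ 71. -17.  33.]
peg1 125 60 [  2.  36. -18.  34. -61. -55.] elbow [33.  1. 62.] J5 [58.  2. 28.] J6 [ 65. -11.  33.]
peg1 125 -30 [ -13.   47.   19.   -9.  -96. -105.] elbow [ 40. -10.  55.] J5 [ 76. -18.  35.] J6 [ 71. -33.  33.]
peg1 135 0 [  -7.   51.   18.    5. -102.  -84.] elbow [43. -5. 52.] J5 [79. -9. 29.] J6 [ 77. -25.  30.]
peg1 135 30 [  0.  46.   2.  21. -87. -69.] elbow [41.  0. 55.] J5 [71.  0. 26.] J6 [ 75. -15.  30.]
peg1 135 60 [  4.  39. -19.  39. -67. -61.] elbow [35.  3. 60.] J5 [58.  4. 24.] J6 [67. -7. 30.]
peg1 135 -30 [ -14.   52.   26.  -12. -108. -105.] elbow [ 43. -11.  51.] J5 [ 80. -20.  33.] J6 [ 75. -35.  30.]
real	0m8.363s
user	0m8.852s
sys	0m0.056s
```

```bash
cat > go.py <<'E'
# usage: go.py gx gy gz pitch yaw flip n jaw : suggested rows from present pose to grip-point pose
import sys; from ik import *
from station import r
from scipy.spatial.transform import Slerp
def local(x,R,q):
    s=least_squares(lambda v:np.r_[(fk(v,P)[0]-x)*10,(fk(v,P)[1]-R).ravel()],q,x_scale=30,max_nfev=60); return s.x,s.cost
def plan(g,p,yaw,fl,n,jaw,R1=None):
    s=r.sense(); R0=np.array(s["ee_rot"]); x0=np.array(s["tcp_pos"]); q=np.array(s["joints"])
    R1=pose(p,yaw,fl) if R1 is None else R1
    g0=x0-.0187*R0[:,2]; sl=Slerp([0,1],Ro.from_matrix([R0,R1])); rows=[]; qs=[q]; xp,Rp=x0,R0; mc=0
    for i in range(1,n+1):
        R=sl(i/n).as_matrix(); x=g0+(np.array(g)-g0)*i/n+.0187*R[:,2]
        w=Ro.from_matrix(Rp.T@R).as_rotvec(degrees=True)/6; d=Rp.T@(x-xp)
        rows.append([round(float(v),2) for v in w]+[round(float(v),4) for v in d]+[jaw]); xp,Rp=x,R
        q,c=local(x,R,q); mc=max(mc,c); qs.append(q)
    qs=np.array(qs); dq=np.abs(np.diff(qs,axis=0)).max(0)
    bad=((qs<LO)|(qs>HI)).any(0)
    print("end q",qs[-1].round().astype(int).tolist(),"maxstep",dq.round(1).tolist(),"cost",round(mc,6),"LIMIT" if bad.any() else "ok", "turn/row",round(float(np.linalg.norm(rows[0][:3])*6),1),"mm/row",round(float(np.linalg.norm(rows[0][3:6])*1000),1))
    for w in rows: print(str(w).replace(" ",""))
if __name__=="__main__":
    a=[float(v) for v in sys.argv[1:]]; plan(a[:3],a[3],a[4],a[5],int(a[6]),a[7])
E
python3 go.py .35 -.265 .13 32 23 1 10 .06
```

```text
end q [-62, 20, -26, -69, -64, 40] maxstep [7.3, 6.9, 4.0, 8.9, 5.9, 12.5] cost 0.0 ok turn/row 3.8 mm/row 34.6
[-0.09,-0.61,0.12,0.0193,-0.0021,0.0287,0.06]
[-0.09,-0.61,0.12,0.0211,-0.0026,0.0273,0.06]
[-0.09,-0.61,0.12,0.0227,-0.0031,0.0258,0.06]
[-0.09,-0.61,0.12,0.0243,-0.0037,0.0242,0.06]
[-0.09,-0.61,0.12,0.0257,-0.0042,0.0225,0.06]
[-0.09,-0.61,0.12,0.027,-0.0047,0.0207,0.06]
[-0.09,-0.61,0.12,0.0282,-0.0053,0.0188,0.06]
[-0.09,-0.61,0.12,0.0293,-0.0058,0.0168,0.06]
[-0.09,-0.61,0.12,0.0302,-0.0063,0.0148,0.06]
[-0.09,-0.61,0.12,0.031,-0.0069,0.0127,0.06]
```

```bash
python3 -m handwheel '[[[-0.09,-0.61,0.12,0.019,-0.002,0.029,0.06],[-0.09,-0.61,0.12,0.021,-0.003,0.027,0.06],[-0.09,-0.61,0.12,0.023,-0.003,0.026,0.06],[-0.09,-0.61,0.12,0.024,-0.004,0.024,0.06],[-0.09,-0.61,0.12,0.026,-0.004,0.022,0.06],[-0.09,-0.61,0.12,0.027,-0.005,0.021,0.06],[-0.09,-0.61,0.12,0.028,-0.005,0.019,0.06],[-0.09,-0.61,0.12,0.029,-0.006,0.017,0.06],[-0.09,-0.61,0.12,0.03,-0.006,0.015,0.06],[-0.09,-0.61,0.12,0.031,-0.007,0.013,0.06],[0,0,0,0,0,0,0.06]]]'|head -2; python3 log.py; python3 tubes.py;  python3 -c "
from h import *
for n in ('scene','top'): cv2.imwrite(f'pics/{n}1.png',cams.capture(n)[:,:,::-1])"
```

```text
time_s: 4.85
tcp_pos: [0.3632, -0.2588, 0.1083]
[-62.4, 21.8, -26.1, -69.3, -64.4, 40.2] [0.363, -0.259, 0.108] [0.77, 0.34, -0.53] [-0.39, 0.92, 0.03]
[0.438 0.012] 0.1
[ 0.444 -0.115] -11.7
[ 0.429 -0.23 ] 22.0
```

View pics/scene1.png

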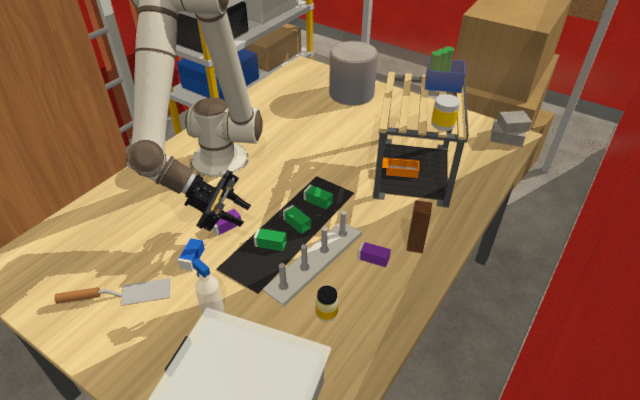

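The gripper at (220,200) points at the right-hand tube (271,240). The other two tubes are where they were, and nothing has been disturbed.

```bash
python3 go.py .357 -.259 .066 32 22 1 3 .06; python3 go.py .404 -.240 .033 32 22 1 5 .06|head -1
```

```text
end q [-63, 29, -28, -75, -61, 52] maxstep [0.4, 2.9, 0.9, 2.0, 1.3, 4.0] cost 0.0 ok turn/row 0.5 mm/row 21.1
[0.07,-0.01,0.03,0.0165,0.0008,0.0132,0.06]
[0.07,-0.01,0.03,0.0165,0.0008,0.0132,0.06]
[0.07,-0.01,0.03,0.0165,0.0009,0.0132,0.06]
end q [-58, 34, -28, -81, -58, 56] maxstep [0.9, 2.8, 0.6, 2.6, 1.7, 3.4] cost 0.0 ok turn/row 0.3 mm/row 22.4
```

Then 60 mm forward along the tool, close, and lift.

```bash
python3 -m handwheel '[[[0.07,-0.01,0.03,0.0165,0.001,0.013,0.06],[0.07,-0.01,0.03,0.0165,0.001,0.013,0.06],[0.07,-0.01,0.03,0.0165,0.001,0.013,0.06],[0,0,0,0,0,0,0.06]]]'|head -2; python3 go.py .404 -.240 .033 32 22 1 3 .06;python3 -m handwheel '[[[0,0,0,0,0,0.02,0.06],[0,0,0,0,0,0.02,0.06],[0,0,0,0,0,0.02,0.06],[0,0,0,0,0,0,0.03],[0,0,0,0,0,0,0.03],[0,0,0,0,0,0,0.03],[0,0,0,0,0,0,0.03],[0,0,0,0,0,0,0.03]]]'; python3 log.py
```

```text
time_s: 5.4
tcp_pos: [0.3713, -0.2514, 0.0577]
end q [-58, 34, -28, -81, -58, 56] maxstep [1.7, 1.7, 0.3, 2.2, 1.3, 1.4] cost 0.0 ok turn/row 0.1 mm/row 20.4
[-0.0,0.0,0.01,0.0009,-0.0006,0.0204,0.06]
[-0.0,0.0,0.01,0.0009,-0.0006,0.0204,0.06]
[-0.0,0.0,0.01,0.0009,-0.0006,0.0204,0.06]
time_s: 6.2
tcp_pos: [0.4177, -0.2335, 0.0254]
ee_rot: [[-0.489, -0.374, 0.788], [-0.199, 0.927, 0.318], [-0.849, -0.001, -0.528]]
wrist_force: [-3.1, -1.5, 8.0]
gripper_width: 0.457
gripper_force: 30.0
[-58.3, 33.3, -28.0, -81.4, -57.9, 56.1] [0.418, -0.234, 0.025] [0.79, 0.32, -0.53] [-0.37, 0.93, -0.0]
```

```bash
cat > hold.py <<'E'
# hold.py save cx cy yaw : store tube pose in tool ; hold.py pk dz yaw n : plan to peg k with floor dz above the peg top, tool yaw
import sys; from go import *
PEG=[(.562,-.340),(.571,-.250),(.581,-.162),(.591,-.074)]
if sys.argv[1]=="save":
    s=r.sense(); R=np.array(s["ee_rot"]); x=np.array(s["tcp_pos"]); cx,cy,yw=map(float,sys.argv[2:5]); b=np.radians(yw)
    a=np.array([np.cos(b),np.sin(b),0]); f=np.array([cx,cy,.024])-.037*a
    # finger line centres the tube: drop the offset along tool y
    fl=R.T@(f-x); print("floor in tool",fl.round(4)); fl[1]=0; ax=R.T@a; ax[1]=0; ax/=np.linalg.norm(ax)
    json.dump([fl.tolist(),ax.tolist()],open("hold.json","w")); print("axis in tool",ax.round(3))
else:
    fl,ax=map(np.array,json.load(open("hold.json"))); k=int(sys.argv[1][1]); dz,yw,n=float(sys.argv[2]),float(sys.argv[3]),int(sys.argv[4])
    pch=90+np.degrees(np.arctan2(-ax[0],ax[2])) if 0 else None
    best=min(np.arange(90,170,.25),key=lambda p:np.linalg.norm(pose(p,yw,1)@ax-[0,0,-1])); R=pose(best,yw,1)
    x=np.array([*PEG[k],.104+dz])-R@fl; print("pitch",best,"tcp",x.round(3)); plan(x-.0187*R[:,2],0,0,1,n,.03,R)
E
python3 hold.py save .429 -.23 22
python3 -m handwheel '[[[0,0,0,-0.02,0,-0.012,0.03],[0,0,0,-0.034,0,-0.021,0.03],[0,0,0,-0.034,0,-0.021,0.03],[0,0,0,-0.034,0,-0.021,0.03],[0,0,0,0,0,0,0.03]]]'; python3 hold.py p0 .14 10 12
```

```text
floor in tool [ 0.0145 -0.001  -0.0207]
axis in tool [-0.528  0.     0.849]
time_s: 6.7
tcp_pos: [0.4195, -0.2343, 0.1726]
ee_rot: [[-0.485, -0.375, 0.79], [-0.207, 0.927, 0.313], [-0.849, -0.012, -0.528]]
wrist_force: [-0.2, 0.1, -1.2]
gripper_width: 0.457
gripper_force: 30.0
pitch 121.75 tcp [ 0.563 -0.34   0.219]
end q [-12, 40, 20, 11, -100, -69] maxstep [7.5, 4.9, 6.3, 11.6, 8.3, 15.1] cost 0.0 ok turn/row 7.5 mm/row 15.6
[0.03,1.24,0.18,-0.0064,-0.0129,0.0061,0.03]
[0.03,1.24,0.18,-0.0074,-0.0127,0.0049,0.03]
[0.03,1.24,0.18,-0.0082,-0.0125,0.0036,0.03]
[0.03,1.24,0.18,-0.0088,-0.0123,0.0022,0.03]
[0.03,1.24,0.18,-0.0093,-0.0121,0.0008,0.03]
[0.03,1.24,0.18,-0.0095,-0.0118,-0.0007,0.03]
[0.03,1.24,0.18,-0.0096,-0.0116,-0.0023,0.03]
[0.03,1.24,0.18,-0.0094,-0.0114,-0.0038,0.03]
[0.03,1.24,0.18,-0.0091,-0.0112,-0.0053,0.03]
[0.03,1.24,0.18,-0.0085,-0.011,-0.0067,0.03]
[0.03,1.24,0.18,-0.0078,-0.0108,-0.008,0.03]
[0.03,1.24,0.18,-0.0069,-0.0106,-0.0093,0.03]
```

```bash
python3 -m handwheel '[[[0,0.62,0.09,-0.003,-0.0065,0.003,0.03],[0.03,0.62,0.09,-0.0035,-0.0065,0.003,0.03],[0,0.62,0.09,-0.0035,-0.0065,0.0025,0.03],[0.03,0.62,0.09,-0.004,-0.006,0.0025,0.03],[0,0.62,0.09,-0.004,-0.006,0.002,0.03],[0.03,0.62,0.09,-0.004,-0.006,0.0015,0.03],[0,0.62,0.09,-0.0045,-0.006,0.001,0.03],[0.03,0.62,0.09,-0.0045,-0.006,0.001,0.03],[0,0.62,0.09,-0.0045,-0.006,0.0005,0.03],[0.03,0.62,0.09,-0.0045,-0.006,0,0.03],[0,0.62,0.09,-0.005,-0.006,-0.0005,0.03],[0.03,0.62,0.09,-0.005,-0.006,-0.0005,0.03]]]'|sed -n '1p;5,6p'; python3 -m handwheel '[[[0,0.62,0.09,-0.005,-0.006,-0.001,0.03],[0.03,0.62,0.09,-0.005,-0.006,-0.0015,0.03],[0,0.62,0.09,-0.0045,-0.006,-0.002,0.03],[0.03,0.62,0.09,-0.0045,-0.0055,-0.002,0.03],[0,0.62,0.09,-0.0045,-0.0055,-0.0025,0.03],[0.03,0.62,0.09,-0.0045,-0.0055,-0.003,0.03],[0,0.62,0.09,-0.0045,-0.0055,-0.003,0.03],[0.03,0.62,0.09,-0.004,-0.0055,-0.0035,0.03],[0,0.62,0.09,-0.004,-0.0055,-0.004,0.03],[0.03,0.62,0.09,-0.004,-0.0055,-0.004,0.03],[0,0.62,0.09,-0.0035,-0.0055,-0.0045,0.03],[0,0,0,0,0,0,0.03]]]'|sed -n '1p;5,6p'; python3 hold.py p0 .115 10 3
python3 -c "
from h import *
im=cams.capture('scene'); cv2.imwrite('pics/s2.png',cv2.resize(im[150:320,200:420],None,fx=3.5,fy=3.5)[:,:,::-1])"
```

```text
time_s: 7.9
gripper_width: 0.457
gripper_force: 30.0
time_s: 9.1
gripper_width: 0.457
gripper_force: 30.0
pitch 121.75 tcp [ 0.563 -0.34   0.194]
end q [-12, 41, 18, 11, -97, -70] maxstep [0.1, 0.8, 0.5, 0.6, 0.7, 0.5] cost 0.0 ok turn/row 1.3 mm/row 3.7
[0.05,0.19,0.07,-0.0025,-0.0022,0.0017,0.03]
[0.05,0.19,0.07,-0.0026,-0.0022,0.0017,0.03]
[0.05,0.19,0.07,-0.0026,-0.0022,0.0016,0.03]
```

View pics/s2.png

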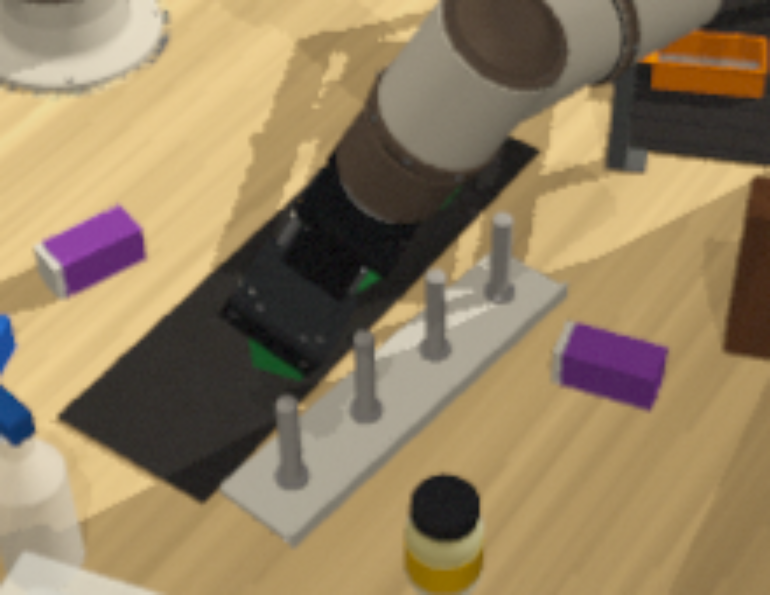

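The gripper at (290,310) holds the tube. It hides most of it, and one green corner shows at (275,360), above and behind peg 0. Next I correct the pose and lower it.

```bash
python3 -m handwheel '[[[0.05,0.19,0.07,-0.0025,-0.002,0.0015,0.03],[0.05,0.19,0.07,-0.0025,-0.002,0.0015,0.03],[0.05,0.19,0.07,-0.0025,-0.0025,0.0015,0.03],[0,0,0,0,0,0,0.03]]]'|head -2; python3 log.py;  python3 hold.py p0 .100 10 2;python3 hold.py p0 .04 10 3;python3 hold.py p0 .001 10 6; python3 -c "
from h import *; print(proj('scene',[(.562,-.34,.104)]))
im=cams.capture('scene'); H=hsv(im); g=(H[...,0]>45)&(H[...,0]<80)&(H[...,1]>120)&(H[...,2]>50)
for c in blobs(g,20): print(cv2.boundingRect(c))"
```

```text
time_s: 9.55
tcp_pos: [0.5629, -0.3395, 0.1971]
[-11.9, 40.6, 18.2, 11.4, -97.1, -69.8] [0.563, -0.34, 0.197] [-0.52, -0.09, -0.85] [-0.17, 0.98, -0.0]
pitch 121.75 tcp [ 0.563 -0.34   0.179]
end q [-12, 41, 17, 11, -95, -70] maxstep [0.0, 0.4, 0.6, 0.0, 0.9, 0.1] cost 0.0 ok turn/row 0.1 mm/row 9.2
[-0.0,0.02,-0.01,-0.005,-0.0001,0.0077,0.03]
[-0.0,0.02,-0.01,-0.005,-0.0002,0.0077,0.03]
pitch 121.75 tcp [ 0.563 -0.34   0.119]
end q [-12, 44, 13, 11, -89, -71] maxstep [0.0, 1.2, 1.8, 0.1, 2.7, 0.5] cost 0.0 ok turn/row 0.1 mm/row 26.1
[-0.0,0.01,-0.01,-0.0138,-0.0001,0.0222,0.03]
[-0.0,0.01,-0.01,-0.0138,-0.0001,0.0222,0.03]
[-0.0,0.01,-0.01,-0.0138,-0.0001,0.0222,0.03]
pitch 121.75 tcp [ 0.563 -0.34   0.08 ]
end q [-12, 46, 11, 11, -85, -72] maxstep [0.0, 1.0, 1.4, 0.0, 2.1, 0.4] cost 0.0 ok turn/row 0.1 mm/row 19.5
[-0.0,0.01,-0.0,-0.0103,-0.0,0.0166,0.03]
[-0.0,0.01,-0.0,-0.0103,-0.0,0.0166,0.03]
[-0.0,0.01,-0.0,-0.0103,-0.0,0.0166,0.03]
[-0.0,0.01,-0.0,-0.0103,-0.0,0.0166,0.03]
[-0.0,0.01,-0.0,-0.0103,-0.0,0.0166,0.03]
[-0.0,0.01,-0.0,-0.0103,-0.0,0.0166,0.03]
[[282.05403217 264.2037404 ]]
(271, 249, 15, 13)
(432, 47, 22, 11)
```

```bash
python3 -m handwheel '[[[0,0.01,0,-0.01,0,0.0165,0.03],[0,0.01,0,-0.01,0,0.0165,0.03],[0,0.01,0,-0.01,0,0.0165,0.03],[0,0,0,0,0,0,0.03]]]'|sed -n '1,2p;4p'; python3 -m handwheel '[[[0,0,0,-0.01,0,0.0165,0.03],[0,0,0,-0.01,0,0.0165,0.03],[0,0,0,-0.008,0,0.012,0.03],[0,0,0,0,0,0,0.03]]]'|sed -n '1,2p;4p';  python3 hold.py p0 .001 10 2; python3 -c "
from h import *
im=cams.capture('scene'); cv2.imwrite('pics/s3.png',cv2.resize(im[150:320,200:420],None,fx=3.5,fy=3.5)[:,:,::-1])"
```

```text
time_s: 10.0
tcp_pos: [0.5612, -0.3393, 0.138]
wrist_force: [-1.1, 0.0, -1.0]
time_s: 10.4
tcp_pos: [0.5622, -0.3397, 0.0861]
wrist_force: [0.6, -0.4, -1.0]
pitch 121.75 tcp [ 0.563 -0.34   0.08 ]
end q [-12, 46, 11, 11, -85, -72] maxstep [0.0, 0.2, 0.0, 0.0, 0.3, 0.0] cost 0.0 ok turn/row 0.1 mm/row 3.3
[-0.0,-0.0,-0.01,-0.0022,-0.0001,0.0024,0.03]
[-0.0,-0.0,-0.01,-0.0022,-0.0001,0.0024,0.03]
```

View pics/s3.png

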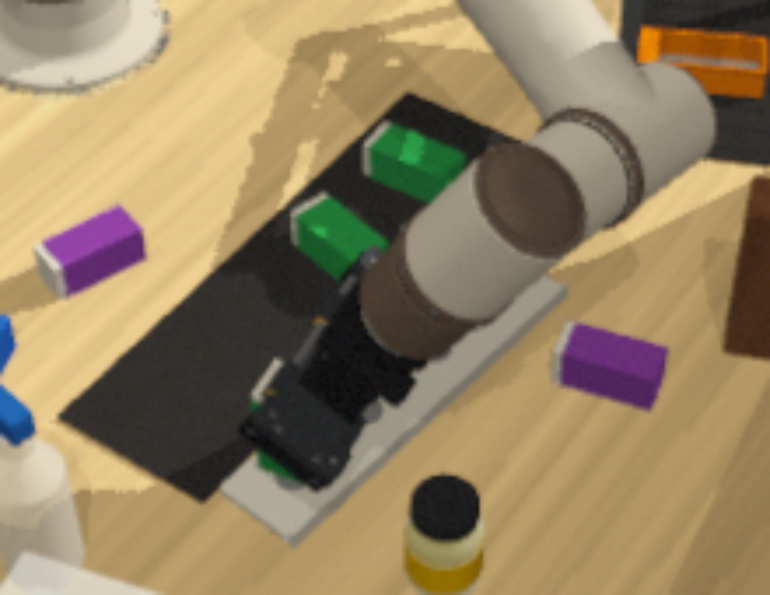

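The tube sits over peg 0, with its green mouth at (275,465) on the rack base and its white cap at (265,385). Contact forces are nil. I lower the last few mm, release and back off.

```bash
python3 -m handwheel '[[[0,0,0,-0.0022,0,0.0024,0.03],[0,0,0,-0.0022,0,0.0024,0.03],[0,0,0,0,0,0,0.03],[0,0,0,0,0,0,0.058],[0,0,0,0,0,0,0.058],[0,0,0,0,0,0,0.058],[0,0,0,0,0,0,0.058]]]'|sed -n '1,6p'; python3 -m handwheel '[[[0,0,0,0,0,-0.02,0.058],[0,0,0,0,0,-0.03,0.058],[0,0,0,0.02,0,-0.04,0.058],[0,0,0,0.02,0,-0.04,0.058],[0,0,0,0,0,-0.03,0.058],[0,0,0,0,0,0,0.058]]]'|sed -n '1,2p;4p'; python3 tubes.py; python3 -c "
from h import *
im=cams.capture('scene'); cv2.imwrite('pics/s4.png',cv2.resize(im[150:320,200:420],None,fx=3.5,fy=3.5)[:,:,::-1])"
```

```text
time_s: 11.15
tcp_pos: [0.5643, -0.3398, 0.0814]
ee_rot: [[-0.839, -0.173, -0.516], [-0.146, 0.985, -0.093], [0.524, -0.003, -0.852]]
wrist_force: [-0.5, -1.0, 0.0]
gripper_width: 0.653
gripper_force: 0.0
time_s: 11.75
tcp_pos: [0.6157, -0.3311, 0.2434]
wrist_force: [-0.2, -0.3, 0.4]
```

View pics/s4.png

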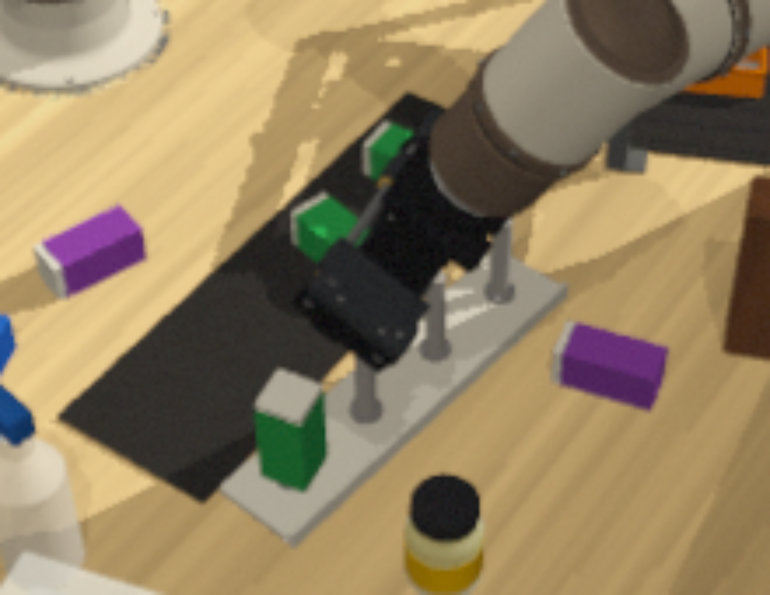

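Tube 1 hangs upright on peg 0, with its cap at (290,395) in the crop. The other two tubes (325,225), (385,150) are unmoved. Next I pick the middle one from above, to re-lay it where a low tilted grasp can reach.

```bash
python3 go.py .444 -.115 .13 97 -11.7 1 12 .06
```

```text
end q [5, 16, -26, -2, -55, -105] maxstep [2.2, 3.0, 5.9, 1.8, 4.6, 3.5] cost 0.0 ok turn/row 2.7 mm/row 25.5
[-0.1,-0.34,0.29,0.0038,0.0203,0.0149,0.06]
[-0.1,-0.34,0.29,0.005,0.02,0.0149,0.06]
[-0.1,-0.34,0.29,0.0061,0.0197,0.0149,0.06]
[-0.1,-0.34,0.29,0.0072,0.0193,0.0148,0.06]
[-0.1,-0.34,0.29,0.0083,0.0189,0.0147,0.06]
[-0.1,-0.34,0.29,0.0093,0.0185,0.0146,0.06]
[-0.1,-0.34,0.29,0.0104,0.018,0.0144,0.06]
[-0.1,-0.34,0.29,0.0114,0.0175,0.0142,0.06]
[-0.1,-0.34,0.29,0.0124,0.017,0.0139,0.06]
[-0.1,-0.34,0.29,0.0134,0.0164,0.0136,0.06]
[-0.1,-0.34,0.29,0.0144,0.0158,0.0133,0.06]
[-0.1,-0.34,0.29,0.0153,0.0152,0.0129,0.06]
```

```bash
python3 -m handwheel '[[[-0.1,-0.34,0.29,0.004,0.02,0.015,0.06],[-0.1,-0.34,0.29,0.005,0.02,0.015,0.06],[-0.1,-0.34,0.29,0.006,0.02,0.015,0.06],[-0.1,-0.34,0.29,0.007,0.019,0.015,0.06],[-0.1,-0.34,0.29,0.008,0.019,0.015,0.06],[-0.1,-0.34,0.29,0.009,0.0185,0.0145,0.06],[-0.1,-0.34,0.29,0.0105,0.018,0.0145,0.06],[-0.1,-0.34,0.29,0.0115,0.0175,0.014,0.06],[-0.1,-0.34,0.29,0.0125,0.017,0.014,0.06],[-0.1,-0.34,0.29,0.0135,0.0165,0.0135,0.06],[-0.1,-0.34,0.29,0.0145,0.016,0.013,0.06],[-0.1,-0.34,0.29,0.015,0.015,0.013,0.06]]]'|sed -n '1,2p'; python3 -m handwheel '[[[0,0,0,0,0,0,0.06]]]'|sed -n '2p'; python3 go.py .444 -.115 .03 97 -11.7 1 4 .06
python3 - <<'E'
from h import *
im=cams.capture('scene'); H=hsv(im); g=(H[...,0]>45)&(H[...,0]<80)&(H[...,1]>120)&(H[...,2]>50)
print([cv2.boundingRect(c) for c in blobs(g,20)])
E
```

```text
time_s: 13.05
tcp_pos: [0.44, -0.1146, 0.1089]
tcp_pos: [0.4366, -0.1139, 0.1083]
end q [5, 25, -31, -3, -40, -104] maxstep [0.1, 2.5, 1.4, 0.2, 3.5, 0.4] cost 0.0 ok turn/row 0.1 mm/row 24.3
[-0.01,-0.01,-0.01,-0.0043,0.0002,0.0239,0.06]
[-0.01,-0.01,-0.01,-0.0043,0.0002,0.0239,0.06]
[-0.01,-0.01,-0.01,-0.0043,0.0002,0.0239,0.06]
[-0.01,-0.01,-0.01,-0.0042,0.0001,0.0239,0.06]
[(273, 264, 20, 26), (285, 206, 26, 28), (306, 186, 27, 24), (432, 47, 22, 10)]
```

```bash
python3 -m handwheel '[[[0,0,0,-0.004,0,0.024,0.06],[0,0,0,-0.004,0,0.024,0.06],[0,0,0,-0.004,0,0.024,0.06],[0,0,0,-0.004,0,0.024,0.06],[0,0,0,0,0,0,0.03],[0,0,0,0,0,0,0.03],[0,0,0,0,0,0,0.03],[0,0,0,0,0,0,0.03],[0,0,0,0,0,0,0.03],[0,0,0,0,0,-0.02,0.03],[0,0,0,0,0,-0.02,0.03],[0,0,0,0,0,0,0.03]]]'; python3 log.py; python3 go.py .435 -.25 .075 97 25 1 8 .03
```

```text
time_s: 14.4
tcp_pos: [0.4539, -0.1171, 0.0554]
ee_rot: [[-0.972, 0.207, -0.109], [0.206, 0.978, 0.021], [0.111, -0.002, -0.994]]
wrist_force: [0.5, 0.8, -1.5]
gripper_width: 0.459
gripper_force: 29.7
[4.3, 21.7, -28.0, -2.3, -46.5, -104.6] [0.454, -0.117, 0.055] [-0.11, 0.02, -0.99] [0.21, 0.98, -0.0]
end q [-9, 23, -28, 6, -45, -60] maxstep [1.7, 0.2, 0.1, 1.0, 0.4, 5.6] cost 0.0 ok turn/row 4.6 mm/row 16.9
[0.09,0.01,-0.76,-0.0008,-0.0169,-0.0002,0.03]
[0.09,0.01,-0.76,0.0005,-0.0169,-0.0,0.03]
[0.09,0.01,-0.76,0.0018,-0.0168,0.0001,0.03]
[0.09,0.01,-0.76,0.0032,-0.0166,0.0003,0.03]
[0.09,0.01,-0.76,0.0045,-0.0163,0.0004,0.03]
[0.09,0.01,-0.76,0.0058,-0.0159,0.0006,0.03]
[0.09,0.01,-0.76,0.007,-0.0154,0.0007,0.03]
[0.09,0.01,-0.76,0.0082,-0.0148,0.0009,0.03]
```

```bash
python3 -m handwheel '[[[0.09,0.01,-0.76,-0.001,-0.017,0,0.03],[0.09,0.01,-0.76,0.0005,-0.017,0,0.03],[0.09,0.01,-0.76,0.002,-0.017,0,0.03],[0.09,0.01,-0.76,0.003,-0.0165,0,0.03],[0.09,0.01,-0.76,0.0045,-0.0165,0,0.03],[0.09,0.01,-0.76,0.006,-0.016,0,0.03],[0.09,0.01,-0.76,0.007,-0.0155,0,0.03],[0.09,0.01,-0.76,0.008,-0.015,0,0.03],[0,0,0,0,0,0,0.03]]]'|sed -n '2,6p'
```

```text
tcp_pos: [0.4298, -0.2524, 0.0564]
ee_rot: [[-0.901, -0.417, -0.117], [-0.414, 0.909, -0.053], [0.128, 0.0, -0.992]]
wrist_force: [-0.7, 1.6, -0.5]
gripper_width: 0.461
gripper_force: 29.7
```

```bash
python3 -m handwheel '[[[0,0,0,0,0,0.013,0.03],[0,0,0,0,0,0.013,0.03],[0,0,0,0,0,0.012,0.03],[0,0,0,0,0,0,0.03],[0,0,0,0,0,0,0.06],[0,0,0,0,0,0,0.06],[0,0,0,0,0,0,0.06],[0,0,0,0,0,-0.03,0.06],[0,0,0,0,0,-0.05,0.06],[0,0,0,0,0,-0.05,0.06],[0,0,0,0,0,0,0.06]]]'|sed -n '2p;4p'; python3 tubes.py; python3 go.py .35 -.28 .10 32 24 1 12 .06
```

```text
tcp_pos: [0.4469, -0.2478, 0.1558]
wrist_force: [1.3, 0.5, 0.4]
[ 0.405 -0.257] -64.2
end q [-64, 25, -25, -70, -65, 45] maxstep [6.3, 3.6, 2.0, 8.8, 5.1, 11.7] cost 0.0 ok turn/row 5.4 mm/row 9.1
[0.0,-0.9,0.01,0.006,0.0008,0.0068,0.06]
[0.0,-0.9,0.01,0.0066,0.0008,0.006,0.06]
[0.0,-0.9,0.01,0.0071,0.0008,0.0052,0.06]
[0.0,-0.9,0.01,0.0076,0.0008,0.0044,0.06]
[0.0,-0.9,0.01,0.0079,0.0008,0.0035,0.06]
[0.0,-0.9,0.01,0.0082,0.0008,0.0025,0.06]
[0.0,-0.9,0.01,0.0084,0.0007,0.0016,0.06]
[0.0,-0.9,0.01,0.0085,0.0007,0.0006,0.06]
[0.0,-0.9,0.01,0.0086,0.0007,-0.0004,0.06]
[0.0,-0.9,0.01,0.0085,0.0007,-0.0013,0.06]
[0.0,-0.9,0.01,0.0083,0.0007,-0.0023,0.06]
[0.0,-0.9,0.01,0.0081,0.0007,-0.0032,0.06]
```

```bash
python3 -m handwheel '[[[0,-0.9,0,0.006,0.001,0.007,0.06],[0,-0.9,0,0.0065,0.001,0.006,0.06],[0,-0.9,0,0.007,0.001,0.005,0.06],[0,-0.9,0,0.0075,0.001,0.0045,0.06],[0,-0.9,0,0.008,0.001,0.0035,0.06],[0,-0.9,0,0.008,0.001,0.0025,0.06],[0,-0.9,0,0.0085,0.001,0.0015,0.06],[0,-0.9,0,0.0085,0.001,0.0005,0.06],[0,-0.9,0,0.0085,0.001,-0.0005,0.06],[0,-0.9,0,0.0085,0.001,-0.001,0.06],[0,-0.9,0,0.0085,0.001,-0.002,0.06],[0,-0.9,0.01,0.008,0.001,-0.003,0.06]]]'|sed -n '2p'; python3 tubes.py
python3 - <<'E'
from h import *
im=cams.capture('scene'); H=hsv(im); g=(H[...,0]>45)&(H[...,0]<80)&(H[...,1]>120)&(H[...,2]>50)
print([cv2.boundingRect(c) for c in blobs(g,20)])
E
```

```text
tcp_pos: [0.3601, -0.2709, 0.0862]
[0.44  0.012] 0.1
[ 0.422 -0.254] 25.3
[(273, 264, 20, 26), (250, 233, 30, 22), (306, 185, 27, 25), (432, 47, 22, 10)]
```

```bash
python3 go.py .350 -.288 .067 32 25 1 3 .06
```

```text
end q [-64, 30, -24, -70, -64, 49] maxstep [0.2, 1.5, 0.4, 0.4, 0.1, 1.5] cost 0.0 ok turn/row 0.4 mm/row 9.5
[-0.01,-0.03,-0.05,0.0069,-0.0041,0.0051,0.06]
[-0.01,-0.03,-0.05,0.007,-0.0041,0.005,0.06]
[-0.01,-0.03,-0.05,0.007,-0.0041,0.005,0.06]
```

```bash
python3 -m handwheel '[[[-0.01,-0.03,-0.05,0.007,-0.004,0.005,0.06],[-0.01,-0.03,-0.05,0.007,-0.004,0.005,0.06],[-0.01,-0.03,-0.05,0.007,-0.004,0.005,0.06],[0,0,0,0,0,0,0.06]]]'|sed -n '2p'; python3 go.py .3965 -.2665 .034 32 25 1 3 .06
```

```text
tcp_pos: [0.3678, -0.2807, 0.0597]
end q [-59, 34, -24, -76, -60, 53] maxstep [1.5, 1.6, 0.2, 2.0, 1.4, 1.2] cost 0.0 ok turn/row 0.2 mm/row 19.9
[0.0,-0.0,0.04,0.0016,0.0002,0.0198,0.06]
[0.0,-0.0,0.04,0.0016,0.0002,0.0198,0.06]
[0.0,-0.0,0.04,0.0016,0.0002,0.0198,0.06]
```

```bash
python3 -m handwheel '[[[0,0,0.04,0.0015,0,0.02,0.06],[0,0,0.04,0.0015,0,0.02,0.06],[0,0,0.04,0.0015,0,0.02,0.06],[0,0,0,0,0,0,0.03],[0,0,0,0,0,0,0.03],[0,0,0,0,0,0,0.03],[0,0,0,0,0,0,0.03],[0,0,0,0,0,0,0.03]]]'; python3 hold.py save .421 -.255 25
python3 -m handwheel '[[[0,0,0,-0.02,0,-0.012,0.03],[0,0,0,-0.034,0,-0.021,0.03],[0,0,0,-0.034,0,-0.021,0.03],[0,0,0,-0.042,0,-0.026,0.03],[0,0,0,0,0,0,0.03]]]'|sed -n '2p;5p';  python3 hold.py p2 .14 15 24
```

```text
time_s: 18.95
tcp_pos: [0.4108, -0.2609, 0.0257]
ee_rot: [[-0.479, -0.422, 0.769], [-0.225, 0.907, 0.357], [-0.848, -0.001, -0.529]]
wrist_force: [-0.7, -0.9, 2.7]
gripper_width: 0.453
gripper_force: 30.0
floor in tool [ 0.0148  0.001  -0.0206]
axis in tool [-0.529  0.     0.848]
tcp_pos: [0.4132, -0.2622, 0.1846]
gripper_width: 0.459
pitch 122.0 tcp [ 0.583 -0.162  0.219]
end q [3, 36, 15, 6, -100, -79] maxstep [4.6, 2.5, 3.2, 5.8, 4.4, 8.0] cost 0.0 ok turn/row 3.8 mm/row 8.6
[0.01,0.62,0.08,-0.0051,0.0007,0.0069,0.03]
[0.01,0.62,0.08,-0.0055,0.0008,0.0065,0.03]
[0.01,0.62,0.08,-0.0059,0.0008,0.006,0.03]
[0.01,0.62,0.08,-0.0063,0.0009,0.0056,0.03]
[0.01,0.62,0.08,-0.0066,0.0009,0.005,0.03]
[0.01,0.62,0.08,-0.0069,0.001,0.0045,0.03]
[0.01,0.62,0.08,-0.0072,0.0011,0.004,0.03]
[0.01,0.62,0.08,-0.0075,0.0012,0.0034,0.03]
[0.01,0.62,0.08,-0.0077,0.0012,0.0028,0.03]
[0.01,0.62,0.08,-0.0078,0.0013,0.0023,0.03]
[0.01,0.62,0.08,-0.0079,0.0014,0.0017,0.03]
[0.01,0.62,0.08,-0.008,0.0015,0.0011,0.03]
[0.01,0.62,0.08,-0.0081,0.0015,0.0004,0.03]
[0.01,0.62,0.08,-0.008,0.0016,-0.0002,0.03]
[0.01,0.62,0.08,-0.008,0.0017,-0.0008,0.03]
[0.01,0.62,0.08,-0.0079,0.0018,-0.0014,0.03]
[0.01,0.62,0.08,-0.0078,0.0018,-0.002,0.03]
[0.01,0.62,0.08,-0.0076,0.0019,-0.0026,0.03]
[0.01,0.62,0.08,-0.0074,0.002,-0.0031,0.03]
[0.01,0.62,0.08,-0.0072,0.002,-0.0037,0.03]
[0.01,0.62,0.08,-0.0069,0.0021,-0.0042,0.03]
[0.01,0.62,0.08,-0.0066,0.0022,-0.0048,0.03]
[0.01,0.62,0.08,-0.0063,0.0022,-0.0053,0.03]
[0.01,0.62,0.08,-0.0059,0.0023,-0.0058,0.03]
```

```bash
python3 -m handwheel '[[[0.01,0.62,0.08,-0.005,0.001,0.007,0.03],[0.01,0.62,0.08,-0.0055,0.001,0.0065,0.03],[0.01,0.62,0.08,-0.006,0.001,0.006,0.03],[0.01,0.62,0.08,-0.0065,0.001,0.0055,0.03],[0.01,0.62,0.08,-0.0065,0.001,0.005,0.03],[0.01,0.62,0.08,-0.007,0.001,0.0045,0.03],[0.01,0.62,0.08,-0.007,0.001,0.004,0.03],[0.01,0.62,0.08,-0.0075,0.001,0.0035,0.03],[0.01,0.62,0.08,-0.0075,0.001,0.003,0.03],[0.01,0.62,0.08,-0.008,0.0015,0.0025,0.03],[0.01,0.62,0.08,-0.008,0.0015,0.0015,0.03],[0.01,0.62,0.08,-0.008,0.0015,0.001,0.03]]]'|sed -n '2p;5p'; python3 -m handwheel '[[[0.01,0.62,0.08,-0.008,0.0015,0.0005,0.03],[0.01,0.62,0.08,-0.008,0.0015,0,0.03],[0.01,0.62,0.08,-0.008,0.0015,-0.001,0.03],[0.01,0.62,0.08,-0.008,0.002,-0.0015,0.03],[0.01,0.62,0.08,-0.008,0.002,-0.002,0.03],[0.01,0.62,0.08,-0.0075,0.002,-0.0025,0.03],[0.01,0.62,0.08,-0.0075,0.002,-0.003,0.03],[0.01,0.62,0.08,-0.007,0.002,-0.0035,0.03],[0.01,0.62,0.08,-0.007,0.002,-0.004,0.03],[0.01,0.62,0.08,-0.0065,0.002,-0.005,0.03],[0.01,0.62,0.08,-0.0065,0.002,-0.0055,0.03],[0.01,0.62,0.08,-0.006,0.0025,-0.006,0.03]]]'|sed -n '2p;5p';python3 -m handwheel '[[[0,0,0,0,0,0,0.03]]]'|sed -n '2p;5p'; python3 hold.py p2 .11 15 3
```

```text
tcp_pos: [0.4972, -0.2091, 0.1886]
gripper_width: 0.461
tcp_pos: [0.5817, -0.16, 0.2116]
gripper_width: 0.459
tcp_pos: [0.5826, -0.1592, 0.2091]
gripper_width: 0.456
pitch 122.0 tcp [ 0.583 -0.162  0.189]
end q [3, 37, 12, 6, -97, -79] maxstep [0.1, 0.2, 0.8, 0.3, 1.0, 0.3] cost 0.0 ok turn/row 0.4 mm/row 6.9
[0.07,0.01,0.02,-0.0034,-0.0009,0.0059,0.03]
[0.07,0.01,0.02,-0.0034,-0.0009,0.0059,0.03]
[0.07,0.01,0.02,-0.0034,-0.0008,0.0059,0.03]
```

```bash
python3 -m handwheel '[[[0.07,0.01,0.02,-0.0035,-0.001,0.006,0.03],[0.07,0.01,0.02,-0.0035,-0.001,0.006,0.03],[0.07,0.01,0.02,-0.0035,-0.001,0.006,0.03],[0,0,0,0,0,0,0.03]]]'|sed -n '2p;4p'; python3 hold.py p2 .05 15 3;python3 -m handwheel '[[[0,0,0,-0.01,0,0.0165,0.03],[0,0,0,-0.01,0,0.0165,0.03],[0,0,0,-0.01,0,0.0165,0.03],[0,0,0,0,0,0,0.03]]]'|sed -n '2p;4p'; python3 hold.py p2 .006 15 3
```

```text
tcp_pos: [0.5808, -0.163, 0.1909]
wrist_force: [-0.5, 0.4, -0.7]
pitch 122.0 tcp [ 0.583 -0.162  0.129]
end q [3, 40, 9, 6, -90, -80] maxstep [0.0, 1.1, 1.3, 0.1, 2.2, 0.2] cost 0.0 ok turn/row 0.1 mm/row 20.7
[-0.0,0.0,-0.01,-0.0115,0.0003,0.0172,0.03]
[-0.0,0.0,-0.01,-0.0115,0.0003,0.0172,0.03]
[-0.0,0.0,-0.01,-0.0116,0.0003,0.0172,0.03]
tcp_pos: [0.5797, -0.1631, 0.1318]
wrist_force: [-0.1, 0.1, -1.3]
pitch 122.0 tcp [ 0.583 -0.162  0.085]
end q [3, 42, 6, 6, -85, -80] maxstep [0.0, 0.9, 0.7, 0.0, 1.6, 0.2] cost 0.0 ok turn/row 0.1 mm/row 15.7
[0.0,-0.0,-0.01,-0.0092,0.0002,0.0127,0.03]
[0.0,-0.0,-0.01,-0.0092,0.0002,0.0127,0.03]
[0.0,-0.0,-0.01,-0.0092,0.0002,0.0128,0.03]
```

```bash
python3 -m handwheel '[[[0,0,0,-0.009,0,0.013,0.03],[0,0,0,-0.009,0,0.013,0.03],[0,0,0,-0.009,0,0.013,0.03],[0,0,0,-0.0025,0,0.004,0.03],[0,0,0,0,0,0,0.03]]]'|sed -n '2p;4p'; python3 -m handwheel '[[[0,0,0,0,0,0,0.058],[0,0,0,0,0,0,0.058],[0,0,0,0,0,0,0.058],[0,0,0,0,0,0,0.058],[0,0,0,0,0,-0.02,0.058],[0,0,0,0,0,-0.03,0.058],[0,0,0,0.02,0,-0.04,0.058],[0,0,0,0.02,0,-0.04,0.058],[0,0,0,0,0,-0.03,0.058],[0,0,0,0,0,0,0.058]]]'|sed -n '1,2p;4p'
python3 - <<'E'
from h import *
im=cams.capture('scene'); H=hsv(im); g=(H[...,0]>45)&(H[...,0]<80)&(H[...,1]>120)&(H[...,2]>50)
print([cv2.boundingRect(c) for c in blobs(g,20)])
E
python3 tubes.py; python3 go.py .438 .012 .13 97 0 1 10 .06
```

```text
tcp_pos: [0.5833, -0.1627, 0.0806]
wrist_force: [0.2, -0.7, -2.0]
time_s: 24.25
tcp_pos: [0.635, -0.1492, 0.2438]
wrist_force: [1.0, 0.7, 0.7]
[(272, 264, 21, 26), (316, 230, 17, 23), (306, 186, 27, 24), (433, 47, 21, 8)]
end q [21, 14, -28, -3, -54, -109] maxstep [2.9, 3.3, 6.4, 1.5, 5.5, 4.0] cost 0.0 ok turn/row 2.9 mm/row 28.6
[-0.09,-0.41,0.24,0.0059,0.0207,0.0188,0.06]
[-0.09,-0.41,0.24,0.0072,0.0204,0.0187,0.06]
[-0.09,-0.41,0.24,0.0085,0.02,0.0185,0.06]
[-0.09,-0.41,0.24,0.0098,0.0196,0.0182,0.06]
[-0.09,-0.41,0.24,0.0111,0.0192,0.0179,0.06]
[-0.09,-0.41,0.24,0.0123,0.0187,0.0175,0.06]
[-0.09,-0.41,0.24,0.0135,0.0182,0.0171,0.06]
[-0.09,-0.41,0.24,0.0146,0.0177,0.0166,0.06]
[-0.09,-0.41,0.24,0.0158,0.0171,0.0161,0.06]
[-0.09,-0.41,0.24,0.0169,0.0166,0.0155,0.06]
```

```bash
python3 -m handwheel '[[[-0.09,-0.41,0.24,0.006,0.0205,0.019,0.06],[-0.09,-0.41,0.24,0.007,0.0205,0.0185,0.06],[-0.09,-0.41,0.24,0.0085,0.02,0.0185,0.06],[-0.09,-0.41,0.24,0.01,0.0195,0.018,0.06],[-0.09,-0.41,0.24,0.011,0.019,0.018,0.06],[-0.09,-0.41,0.24,0.0125,0.0185,0.0175,0.06],[-0.09,-0.41,0.24,0.0135,0.018,0.017,0.06],[-0.09,-0.41,0.24,0.0145,0.0175,0.0165,0.06],[-0.09,-0.41,0.24,0.016,0.017,0.016,0.06],[-0.09,-0.41,0.24,0.017,0.0165,0.0155,0.06],[0,0,0,0,0,0,0.06]]]'|sed -n '2p'; python3 go.py .438 .012 .031 97 0 1 4 .06
```

```text
tcp_pos: [0.4293, 0.0105, 0.1097]
end q [21, 24, -34, -4, -39, -108] maxstep [0.0, 2.6, 1.5, 0.2, 3.7, 0.4] cost 0.0 ok turn/row 0.1 mm/row 24.4
[0.0,-0.02,-0.01,-0.0048,0.0004,0.0239,0.06]
[0.0,-0.02,-0.01,-0.0047,0.0004,0.0239,0.06]
[0.0,-0.02,-0.01,-0.0047,0.0004,0.0239,0.06]
[0.0,-0.02,-0.01,-0.0046,0.0004,0.0239,0.06]
```

```bash
python3 -m handwheel '[[[0,-0.02,0,-0.0045,0.0005,0.024,0.06],[0,-0.02,0,-0.0045,0,0.024,0.06],[0,-0.02,0,-0.0045,0.0005,0.024,0.06],[0,-0.02,0,-0.0045,0,0.0235,0.06],[0,0,0,0,0,0,0.03],[0,0,0,0,0,0,0.03],[0,0,0,0,0,0,0.03],[0,0,0,0,0,0,0.03],[0,0,0,0,0,0,0.03],[0,0,0,0,0,-0.02,0.03],[0,0,0,0,0,-0.02,0.03],[0,0,0,0,0,0,0.03]]]'; python3 go.py .435 -.25 .075 97 25 1 12 .03
```

```text
time_s: 26.65
tcp_pos: [0.4491, 0.0127, 0.0572]
ee_rot: [[-0.994, 0.005, -0.108], [0.005, 1.0, 0.005], [0.108, 0.004, -0.994]]
wrist_force: [0.5, 0.4, -1.2]
gripper_width: 0.456
gripper_force: 30.0
end q [-9, 23, -28, 6, -45, -60] maxstep [2.5, 0.6, 0.8, 0.8, 0.1, 4.0] cost 0.0 ok turn/row 2.1 mm/row 22.0
[0.04,0.01,-0.35,0.0012,-0.022,0.0001,0.03]
[0.04,0.01,-0.35,0.002,-0.0219,0.0002,0.03]
[0.04,0.01,-0.35,0.0028,-0.0218,0.0003,0.03]
[0.04,0.01,-0.35,0.0036,-0.0217,0.0004,0.03]
[0.04,0.01,-0.35,0.0044,-0.0216,0.0005,0.03]
[0.04,0.01,-0.35,0.0052,-0.0214,0.0006,0.03]
[0.04,0.01,-0.35,0.006,-0.0212,0.0007,0.03]
[0.04,0.01,-0.35,0.0067,-0.0209,0.0008,0.03]
[0.04,0.01,-0.35,0.0075,-0.0207,0.0009,0.03]
[0.04,0.01,-0.35,0.0082,-0.0204,0.001,0.03]
[0.04,0.01,-0.35,0.009,-0.0201,0.0011,0.03]
[0.04,0.01,-0.35,0.0097,-0.0197,0.0012,0.03]
```

```bash
python3 -m handwheel '[[[0.04,0.01,-0.35,0.001,-0.022,0,0.03],[0.04,0.01,-0.35,0.002,-0.022,0,0.03],[0.04,0.01,-0.35,0.003,-0.022,0,0.03],[0.04,0.01,-0.35,0.0035,-0.0215,0,0.03],[0.04,0.01,-0.35,0.0045,-0.0215,0,0.03],[0.04,0.01,-0.35,0.005,-0.0215,0.001,0.03],[0.04,0.01,-0.35,0.006,-0.021,0.001,0.03],[0.04,0.01,-0.35,0.0065,-0.021,0.001,0.03],[0.04,0.01,-0.35,0.0075,-0.0205,0.001,0.03],[0.04,0.01,-0.35,0.008,-0.0205,0.001,0.03],[0.04,0.01,-0.35,0.009,-0.02,0.001,0.03],[0.04,0.01,-0.35,0.0095,-0.0195,0.001,0.03]]]'|sed -n '2,6p'; python3 -m handwheel '[[[0,0,0,0,0,0,0.03]]]'|sed -n '2p'
```

```text
tcp_pos: [0.4309, -0.2517, 0.0543]
ee_rot: [[-0.898, -0.424, -0.117], [-0.421, 0.906, -0.048], [0.126, 0.006, -0.992]]
wrist_force: [-0.3, 0.4, -0.2]
gripper_width: 0.459
gripper_force: 30.0
tcp_pos: [0.4308, -0.2523, 0.0543]
```

```bash
python3 -m handwheel '[[[0,0,0,0,0,0.012,0.03],[0,0,0,0,0,0.012,0.03],[0,0,0,0,0,0.012,0.03],[0,0,0,0,0,0,0.03],[0,0,0,0,0,0,0.06],[0,0,0,0,0,0,0.06],[0,0,0,0,0,0,0.06],[0,0,0,0,0,-0.03,0.06],[0,0,0,0,0,-0.05,0.06],[0,0,0,0,0,-0.05,0.06],[0,0,0,0,0,0,0.06]]]'|sed -n '2p;4p'; python3 -m handwheel '[[[0,-0.9,0,0.006,0.001,0.007,0.06],[0,-0.9,0,0.0065,0.001,0.006,0.06],[0,-0.9,0,0.007,0.001,0.005,0.06],[0,-0.9,0,0.0075,0.001,0.0045,0.06],[0,-0.9,0,0.008,0.001,0.0035,0.06],[0,-0.9,0,0.008,0.001,0.0025,0.06],[0,-0.9,0,0.0085,0.001,0.0015,0.06],[0,-0.9,0,0.0085,0.001,0.0005,0.06],[0,-0.9,0,0.0085,0.001,-0.0005,0.06],[0,-0.9,0,0.0085,0.001,-0.001,0.06],[0,-0.9,0,0.0085,0.001,-0.002,0.06],[0,-0.9,0.01,0.008,0.001,-0.003,0.06]]]'|sed -n '2p'; python3 tubes.py; python3 go.py .351 -.287 .067 32 25 1 3 .06;  python3 - <<'E'
from h import *
im=cams.capture('scene'); H=hsv(im); g=(H[...,0]>45)&(H[...,0]<80)&(H[...,1]>120)&(H[...,2]>50)
print([cv2.boundingRect(c) for c in blobs(g,20)])
E
```

```text
tcp_pos: [0.448, -0.2476, 0.1558]
wrist_force: [0.3, -0.4, 0.1]
tcp_pos: [0.3616, -0.2716, 0.0869]
[ 0.423 -0.253] 25.3
end q [-64, 30, -24, -71, -64, 49] maxstep [0.1, 1.3, 0.3, 0.5, 0.3, 1.4] cost 0.0 ok turn/row 0.3 mm/row 9.5
[0.01,-0.01,-0.04,0.0069,-0.0037,0.0053,0.06]
[0.01,-0.01,-0.04,0.0069,-0.0036,0.0053,0.06]
[0.01,-0.01,-0.04,0.0069,-0.0036,0.0053,0.06]
[(273, 264, 20, 26), (251, 233, 29, 21), (316, 230, 17, 23), (432, 47, 22, 10)]
```

```bash
python3 -m handwheel '[[[0.01,-0.01,-0.04,0.007,-0.0035,0.0055,0.06],[0.01,-0.01,-0.04,0.007,-0.0035,0.0055,0.06],[0.01,-0.01,-0.04,0.007,-0.0035,0.0055,0.06],[0,0,0,0,0,0,0.06]]]'|sed -n '2p'; python3 go.py .3965 -.266 .034 32 25 1 3 .06|sed -n '1,2p'; python3 -m handwheel '[[[0,0,0.03,0.0015,0,0.02,0.06],[0,0,0.03,0.0015,0,0.02,0.06],[0,0,0.03,0.0015,0,0.02,0.06],[0,0,0,0,0,0,0.03],[0,0,0,0,0,0,0.03],[0,0,0,0,0,0,0.03],[0,0,0,0,0,0,0.03],[0,0,0,0,0,0,0.03]]]'; python3 hold.py save .421 -.2545 25
python3 -m handwheel '[[[0,0,0,-0.02,0,-0.012,0.03],[0,0,0,-0.034,0,-0.021,0.03],[0,0,0,-0.034,0,-0.021,0.03],[0,0,0,-0.042,0,-0.026,0.03],[0,0,0,0,0,0,0.03]]]'|sed -n '2p;5p';  python3 hold.py p3 .14 15 24
```

```text
tcp_pos: [0.3695, -0.2783, 0.0589]
end q [-59, 34, -24, -76, -60, 53] maxstep [1.4, 1.6, 0.1, 2.0, 1.2, 1.4] cost 0.0 ok turn/row 0.2 mm/row 19.1
[0.01,-0.01,0.03,0.0017,-0.0001,0.019,0.06]
time_s: 31.55
tcp_pos: [0.4123, -0.2589, 0.0245]
ee_rot: [[-0.484, -0.421, 0.767], [-0.224, 0.907, 0.357], [-0.846, 0.0, -0.533]]
wrist_force: [-0.8, -0.8, 1.3]
gripper_width: 0.459
gripper_force: 30.0
floor in tool [ 0.015   0.0003 -0.0228]
axis in tool [-0.533  0.     0.846]
tcp_pos: [0.4155, -0.26, 0.1836]
gripper_width: 0.455
pitch 122.25 tcp [ 0.592 -0.074  0.217]
end q [10, 36, 16, 3, -102, -85] maxstep [5.1, 2.6, 3.6, 6.2, 4.7, 8.8] cost 0.0 ok turn/row 3.8 mm/row 11.0
[0.01,0.62,0.08,-0.006,0.0038,0.0084,0.03]
[0.01,0.62,0.08,-0.0065,0.0039,0.0079,0.03]
[0.01,0.62,0.08,-0.007,0.004,0.0074,0.03]
[0.01,0.62,0.08,-0.0075,0.004,0.0068,0.03]
[0.01,0.62,0.08,-0.0078,0.0041,0.0062,0.03]
[0.01,0.62,0.08,-0.0082,0.0042,0.0056,0.03]
[0.01,0.62,0.08,-0.0085,0.0043,0.005,0.03]
[0.01,0.62,0.08,-0.0088,0.0044,0.0043,0.03]
[0.01,0.62,0.08,-0.009,0.0044,0.0037,0.03]
[0.01,0.62,0.08,-0.0092,0.0045,0.003,0.03]
[0.01,0.62,0.08,-0.0093,0.0046,0.0023,0.03]
[0.01,0.62,0.08,-0.0094,0.0047,0.0016,0.03]
[0.01,0.62,0.08,-0.0095,0.0048,0.0009,0.03]
[0.01,0.62,0.08,-0.0095,0.0049,0.0002,0.03]
[0.01,0.62,0.08,-0.0094,0.005,-0.0005,0.03]
[0.01,0.62,0.08,-0.0093,0.005,-0.0012,0.03]
[0.01,0.62,0.08,-0.0092,0.0051,-0.0019,0.03]
[0.01,0.62,0.08,-0.009,0.0052,-0.0026,0.03]
[0.01,0.62,0.08,-0.0088,0.0053,-0.0033,0.03]
[0.01,0.62,0.08,-0.0085,0.0054,-0.0039,0.03]
[0.01,0.62,0.08,-0.0082,0.0054,-0.0046,0.03]
[0.01,0.62,0.08,-0.0078,0.0055,-0.0052,0.03]
[0.01,0.62,0.08,-0.0074,0.0056,-0.0058,0.03]
[0.01,0.62,0.08,-0.007,0.0056,-0.0063,0.03]
```

Peg 3 at yaw 15° brings the elbow joint close to the shelf, so I'll use yaw −15°.

```bash
python3 hold.py p3 .14 -15 24; python3 -c "
from ik import *
print(np.round(pts([4,38,20,-3,-104,-101]),2).tolist())"
```

```text
pitch 122.25 tcp [ 0.592 -0.074  0.217]
end q [3, 37, 22, -10, -106, -108] maxstep [5.0, 2.6, 4.0, 5.9, 4.9, 9.8] cost 0.0 ok turn/row 4.0 mm/row 10.8
[0.06,0.6,0.3,-0.006,0.0035,0.0083,0.03]
[0.06,0.6,0.3,-0.0064,0.0038,0.0078,0.03]
[0.06,0.6,0.3,-0.0068,0.0041,0.0073,0.03]
[0.06,0.6,0.3,-0.0071,0.0044,0.0068,0.03]
[0.06,0.6,0.3,-0.0073,0.0047,0.0062,0.03]
[0.06,0.6,0.3,-0.0076,0.005,0.0056,0.03]
[0.06,0.6,0.3,-0.0077,0.0053,0.005,0.03]
[0.06,0.6,0.3,-0.0079,0.0057,0.0044,0.03]
[0.06,0.6,0.3,-0.0079,0.006,0.0038,0.03]
[0.06,0.6,0.3,-0.008,0.0063,0.0032,0.03]
[0.06,0.6,0.3,-0.0079,0.0066,0.0026,0.03]
[0.06,0.6,0.3,-0.0079,0.0069,0.002,0.03]
[0.06,0.6,0.3,-0.0078,0.0072,0.0014,0.03]
[0.06,0.6,0.3,-0.0076,0.0075,0.0008,0.03]
[0.06,0.6,0.3,-0.0074,0.0077,0.0002,0.03]
[0.06,0.6,0.3,-0.0071,0.008,-0.0004,0.03]
[0.06,0.6,0.3,-0.0068,0.0083,-0.001,0.03]
[0.06,0.6,0.3,-0.0065,0.0085,-0.0015,0.03]
[0.06,0.6,0.3,-0.0061,0.0087,-0.002,0.03]
[0.06,0.6,0.3,-0.0057,0.0089,-0.0026,0.03]
[0.06,0.6,0.3,-0.0052,0.0091,-0.003,0.03]
[0.06,0.6,0.3,-0.0047,0.0093,-0.0035,0.03]
[0.06,0.6,0.3,-0.0042,0.0094,-0.0039,0.03]
[0.06,0.6,0.3,-0.0036,0.0096,-0.0043,0.03]
[[0.35, 0.02, 0.61], [0.75, 0.05, 0.48], [0.76, -0.11, 0.47]]
```

```bash
python3 -m handwheel '[[[0.06,0.6,0.3,-0.006,0.0035,0.0085,0.03],[0.06,0.6,0.3,-0.0065,0.004,0.008,0.03],[0.06,0.6,0.3,-0.007,0.004,0.0075,0.03],[0.06,0.6,0.3,-0.007,0.0045,0.007,0.03],[0.06,0.6,0.3,-0.0075,0.0045,0.006,0.03],[0.06,0.6,0.3,-0.0075,0.005,0.0055,0.03],[0.06,0.6,0.3,-0.0075,0.0055,0.005,0.03],[0.06,0.6,0.3,-0.008,0.0055,0.0045,0.03],[0.06,0.6,0.3,-0.008,0.006,0.004,0.03],[0.06,0.6,0.3,-0.008,0.0065,0.003,0.03],[0.06,0.6,0.3,-0.008,0.0065,0.0025,0.03],[0.06,0.6,0.3,-0.008,0.007,0.002,0.03]]]'|sed -n '2p;5p'; python3 -m handwheel '[[[0.06,0.6,0.3,-0.008,0.007,0.0015,0.03],[0.06,0.6,0.3,-0.0075,0.0075,0.001,0.03],[0.06,0.6,0.3,-0.0075,0.0075,0,0.03],[0.06,0.6,0.3,-0.007,0.008,-0.0005,0.03],[0.06,0.6,0.3,-0.007,0.0085,-0.001,0.03],[0.06,0.6,0.3,-0.0065,0.0085,-0.0015,0.03],[0.06,0.6,0.3,-0.006,0.0085,-0.002,0.03],[0.06,0.6,0.3,-0.0055,0.009,-0.0025,0.03],[0.06,0.6,0.3,-0.005,0.009,-0.003,0.03],[0.06,0.6,0.3,-0.0045,0.0095,-0.0035,0.03],[0.06,0.6,0.3,-0.004,0.0095,-0.004,0.03],[0.06,0.6,0.3,-0.0035,0.0095,-0.0045,0.03]]]'|sed -n '2p;5p';python3 -m handwheel '[[[0,0,0,0,0,0,0.03]]]'|sed -n '2p;5p'; python3 hold.py p3 .11 -15 3
```

```text
tcp_pos: [0.5036, -0.1658, 0.1877]
gripper_width: 0.459
tcp_pos: [0.5904, -0.0718, 0.2105]
gripper_width: 0.46
tcp_pos: [0.5913, -0.0713, 0.208]
gripper_width: 0.459
pitch 122.25 tcp [ 0.592 -0.074  0.187]
end q [3, 38, 20, -10, -102, -108] maxstep [0.1, 0.1, 0.8, 0.3, 1.2, 0.0] cost 0.0 ok turn/row 0.5 mm/row 7.1
[0.04,-0.06,0.04,-0.0041,-0.001,0.0057,0.03]
[0.04,-0.06,0.04,-0.0041,-0.001,0.0058,0.03]
[0.04,-0.06,0.04,-0.0041,-0.0009,0.0058,0.03]
```

```bash
python3 -m handwheel '[[[0.04,-0.06,0.04,-0.004,-0.001,0.006,0.03],[0.04,-0.06,0.04,-0.004,-0.001,0.006,0.03],[0.04,-0.06,0.04,-0.004,-0.001,0.006,0.03],[0,0,0,0,0,0,0.03]]]'|sed -n '2p;4p';python3 -m handwheel '[[[0,0,0,-0.01,0,0.0165,0.03],[0,0,0,-0.01,0,0.0165,0.03],[0,0,0,-0.01,0,0.0165,0.03],[0,0,0,0,0,0,0.03]]]'|sed -n '2p;4p'; python3 hold.py p3 .001 -15 4
```

```text
tcp_pos: [0.589, -0.0749, 0.1892]
wrist_force: [0.1, 0.6, -0.2]
tcp_pos: [0.5878, -0.0746, 0.1298]
wrist_force: [-0.3, -0.5, -2.0]
pitch 122.25 tcp [ 0.592 -0.074  0.078]
end q [3, 44, 14, -10, -91, -106] maxstep [0.0, 0.8, 0.5, 0.0, 1.3, 0.3] cost 0.0 ok turn/row 0.1 mm/row 13.1
[-0.0,0.0,-0.01,-0.0077,0.0004,0.0106,0.03]
[-0.0,0.0,-0.01,-0.0077,0.0004,0.0106,0.03]
[-0.0,0.0,-0.01,-0.0077,0.0004,0.0106,0.03]
[-0.0,0.0,-0.01,-0.0077,0.0004,0.0106,0.03]
```

```bash
python3 -m handwheel '[[[0,0,0,-0.0075,0.0005,0.0105,0.03],[0,0,0,-0.0075,0.0005,0.0105,0.03],[0,0,0,-0.0075,0,0.0105,0.03],[0,0,0,-0.006,0,0.009,0.03],[0,0,0,0,0,0,0.03]]]'|sed -n '2p;4p'; python3 -m handwheel '[[[0,0,0,0,0,0,0.058],[0,0,0,0,0,0,0.058],[0,0,0,0,0,0,0.058],[0,0,0,0,0,0,0.058],[0,0,0,0,0,-0.02,0.058],[0,0,0,0,0,-0.03,0.058],[0,0,0,0.02,0,-0.04,0.058],[0,0,0,0.02,0,-0.04,0.058],[0,0,0,0.02,0,-0.03,0.058],[0,0,0,0,0,0,0.058]]]'|sed -n '1,2p;4p'
python3 - <<'E'
from h import *
im=cams.capture('scene'); H=hsv(im); g=(H[...,0]>45)&(H[...,0]<80)&(H[...,1]>120)&(H[...,2]>50)
print([cv2.boundingRect(c) for c in blobs(g,20)])
E
cat > t.py <<'E'
from ik import *
np.set_printoptions(precision=0,suppress=True)
for p in(18,25,35): 
    R=pose(p,27,1); x=np.array([.52,.275,.03])
    for q in ik(x,R,40): print(p,q,[(v*100).round() for v in pts(q)])
E
python3 t.py
```

```text
tcp_pos: [0.5914, -0.0745, 0.0804]
wrist_force: [-0.1, 0.6, -0.4]
time_s: 36.85
tcp_pos: [0.6269, -0.0838, 0.257]
wrist_force: [-0.9, 0.3, 0.6]
[(273, 264, 20, 26), (316, 230, 17, 23), (334, 213, 19, 24), (437, 47, 17, 8)]
18 [  -0.   52.  -54. -154.  -86.   97.] [array([44., -0., 51.]), array([33., -0., 11.]), array([26., 14., 12.])]
25 [   1.   43.  -53. -155.  -71.   93.] [array([39.,  1., 57.]), array([34.,  1., 15.]), array([27., 15., 16.])]
35 [   3.   33.  -48. -153.  -47.   85.] [array([31.,  2., 63.]), array([38.,  2., 22.]), array([30., 16., 21.])]
```

```bash
cat > chain.py <<'E'
from go import *
def chain(W,q,x0,R0,n=12):
    g0=x0-.0187*R0[:,2]
    for g,p,yw in W:
        R1=pose(p,yw,1); sl=Slerp([0,1],Ro.from_matrix([R0,R1])); ms=0;bad=0;c2=0;zs=[]
        for i in range(1,n+1):
            R=sl(i/n).as_matrix(); x=g0+(np.array(g)-g0)*i/n+.0187*R[:,2]; q2,c=local(x,R,q); c2=max(c2,c)
            ms=np.maximum(ms,np.abs(q2-q)); q=q2; bad|=((q<LO)|(q>HI)); zs.append(min(v[2] for v in pts(q)))
        print(g,p,yw,q.round().astype(int).tolist(),"step",np.round(ms,0).tolist(),"cost",round(c2,5),"bad",np.where(bad)[0].tolist(),"minz",round(min(zs),2)); g0,R0=np.array(g),R1
s=r.sense(); a=(np.array(s["joints"]),np.array(s["tcp_pos"]),np.array(s["ee_rot"]))
for W in ([((.42,-.2,.27),60,10),((.40,-.1,.25),40,15),((.43,.1,.2),35,25),((.46,.245,.1),30,27)],
          [((.42,-.2,.27),60,10),((.36,-.2,.2),32,20),((.42,.0,.2),30,25),((.46,.245,.1),30,27)],
          [((.45,-.1,.3),70,30),((.42,-.1,.25),32,50),((.44,.1,.2),30,40),((.46,.245,.1),30,27)]):
    print(); chain(W,*a)
E
python3 chain.py
```

```text
(0.42, -0.2, 0.27) 60 10 [-14, -5, -27, -18, -41, -56] step [4.0, 5.0, 7.0, 6.0, 8.0, 10.0] cost 0.0 bad [] minz 0.52
(0.4, -0.1, 0.25) 40 15 [-15, -12, -35, -49, -30, -25] step [1.0, 1.0, 1.0, 4.0, 1.0, 5.0] cost 0.0 bad [] minz 0.43
(0.43, 0.1, 0.2) 35 25 [11, -6, -39, -75, -11, -8] step [5.0, 1.0, 2.0, 8.0, 5.0, 10.0] cost 0.0 bad [4] minz 0.37
(0.46, 0.245, 0.1) 30 27 [-1, 25, -54, -148, -50, 83] step [4.0, 3.0, 2.0, 9.0, 4.0, 12.0] cost 0.0 bad [] minz 0.24

(0.42, -0.2, 0.27) 60 10 [-14, -5, -27, -18, -41, -56] step [4.0, 5.0, 7.0, 6.0, 8.0, 10.0] cost 0.0 bad [] minz 0.52
(0.36, -0.2, 0.2) 32 20 [-55, 6, -31, -70, -61, 27] step [4.0, 2.0, 1.0, 5.0, 3.0, 8.0] cost 0.0 bad [] minz 0.35
(0.42, 0.0, 0.2) 30 25 [-25, -2, -39, -85, -42, 23] step [3.0, 1.0, 1.0, 2.0, 2.0, 0.0] cost 0.0 bad [] minz 0.34
(0.46, 0.245, 0.1) 30 27 [-1, 25, -54, -148, -50, 83] step [3.0, 3.0, 2.0, 6.0, 3.0, 7.0] cost 0.0 bad [] minz 0.24

(0.45, -0.1, 0.3) 70 30 [1, -3, -20, -12, -56, -56] step [1.0, 4.0, 6.0, 2.0, 6.0, 6.0] cost 0.0 bad [] minz 0.53
(0.42, -0.1, 0.25) 32 50 [-36, 7, -20, -62, -73, 22] step [4.0, 2.0, 0.0, 5.0, 3.0, 7.0] cost 0.0 bad [] minz 0.4
(0.44, 0.1, 0.2) 30 40 [-10, 2, -36, -85, -42, 24] step [2.0, 1.0, 2.0, 3.0, 3.0, 1.0] cost 0.0 bad [] minz 0.34
(0.46, 0.245, 0.1) 30 27 [-1, 25, -54, -148, -50, 83] step [2.0, 3.0, 2.0, 6.0, 3.0, 7.0] cost 0.0 bad [] minz 0.24
```

```bash
python3 go.py .45 -.1 .3 70 30 1 12 .08
```

```text
end q [1, -3, -20, -12, -56, -56] maxstep [1.3, 4.0, 6.1, 2.4, 5.9, 6.3] cost 0.0 ok turn/row 5.6 mm/row 14.6
[0.06,-0.68,-0.64,0.0125,-0.0052,0.0054,0.08]
[0.06,-0.68,-0.64,0.0131,-0.0043,0.0045,0.08]
[0.06,-0.68,-0.64,0.0137,-0.0032,0.0034,0.08]
[0.06,-0.68,-0.64,0.014,-0.0022,0.0024,0.08]
[0.06,-0.68,-0.64,0.0143,-0.0011,0.0013,0.08]
[0.06,-0.68,-0.64,0.0144,-0.0001,0.0002,0.08]
[0.06,-0.68,-0.64,0.0143,0.001,-0.0009,0.08]
[0.06,-0.68,-0.64,0.0141,0.002,-0.002,0.08]
[0.06,-0.68,-0.64,0.0138,0.003,-0.0031,0.08]
[0.06,-0.68,-0.64,0.0133,0.004,-0.0042,0.08]
[0.06,-0.68,-0.64,0.0126,0.0049,-0.0052,0.08]
[0.06,-0.68,-0.64,0.0118,0.0058,-0.0062,0.08]
```

```bash
python3 -m handwheel '[[[0.06,-0.68,-0.64,0.0125,-0.005,0.0055,0.08],[0.06,-0.68,-0.64,0.013,-0.0045,0.0045,0.08],[0.06,-0.68,-0.64,0.0135,-0.003,0.0035,0.08],[0.06,-0.68,-0.64,0.014,-0.002,0.0025,0.08],[0.06,-0.68,-0.64,0.0145,-0.001,0.0015,0.08],[0.06,-0.68,-0.64,0.0145,0,0,0.08],[0.06,-0.68,-0.64,0.0145,0.001,-0.001,0.08],[0.06,-0.68,-0.64,0.014,0.002,-0.002,0.08],[0.06,-0.68,-0.64,0.014,0.003,-0.003,0.08],[0.06,-0.68,-0.64,0.0135,0.004,-0.004,0.08],[0.06,-0.68,-0.64,0.0125,0.005,-0.005,0.08],[0.06,-0.68,-0.64,0.012,0.006,-0.006,0.08]]]'|sed -n '2p'; python3 go.py .42 -.1 .25 32 50 1 12 .08
```

```text
tcp_pos: [0.4524, -0.0952, 0.2778]
end q [-36, 7, -20, -62, -73, 22] maxstep [3.6, 1.9, 0.3, 5.0, 3.0, 7.3] cost 0.0 ok turn/row 3.5 mm/row 3.8
[-0.17,-0.52,-0.22,0.0022,0.0013,0.0028,0.08]
[-0.17,-0.52,-0.22,0.0023,0.0014,0.0027,0.08]
[-0.17,-0.52,-0.22,0.0024,0.0014,0.0025,0.08]
[-0.17,-0.52,-0.22,0.0025,0.0014,0.0023,0.08]
[-0.17,-0.52,-0.22,0.0026,0.0015,0.0022,0.08]
[-0.17,-0.52,-0.22,0.0027,0.0015,0.002,0.08]
[-0.17,-0.52,-0.22,0.0028,0.0016,0.0018,0.08]
[-0.17,-0.52,-0.22,0.0028,0.0016,0.0016,0.08]
[-0.17,-0.52,-0.22,0.0029,0.0017,0.0014,0.08]
[-0.17,-0.52,-0.22,0.0029,0.0018,0.0012,0.08]
[-0.17,-0.52,-0.22,0.003,0.0018,0.0011,0.08]
[-0.17,-0.52,-0.22,0.003,0.0019,0.0009,0.08]
```

```bash
python3 -m handwheel '[[[-0.17,-0.52,-0.22,0.002,0.0015,0.003,0.08],[-0.17,-0.52,-0.22,0.0025,0.0015,0.0025,0.08],[-0.17,-0.52,-0.22,0.0025,0.0015,0.0025,0.08],[-0.17,-0.52,-0.22,0.0025,0.0015,0.0025,0.08],[-0.17,-0.52,-0.22,0.0025,0.0015,0.002,0.08],[-0.17,-0.52,-0.22,0.0025,0.0015,0.002,0.08],[-0.17,-0.52,-0.22,0.003,0.0015,0.002,0.08],[-0.17,-0.52,-0.22,0.003,0.0015,0.0015,0.08],[-0.17,-0.52,-0.22,0.003,0.0015,0.0015,0.08],[-0.17,-0.52,-0.22,0.003,0.002,0.001,0.08],[-0.17,-0.52,-0.22,0.003,0.002,0.001,0.08],[-0.17,-0.52,-0.22,0.003,0.002,0.001,0.08]]]'|sed -n '2p'; python3 go.py .44 .1 .2 30 40 1 8 .08; python3 -c "
from h import *
im=cams.capture('scene'); a=cv2.resize(im[60:190,350:500],None,fx=4,fy=4); b=cv2.resize(im[170:310,230:380],None,fx=4,fy=4)
cv2.imwrite('pics/s5.png',np.vstack([np.pad(cv2.resize(a,(400,346)),((0,0),(0,0),(0,0))),cv2.resize(b,(400,373))])[:600,:,::-1])
H=hsv(im); o=(H[...,0]<14)&(H[...,1]>190)&(H[...,2]>140)
for c in blobs(o,30):
    x=cv2.boundingRect(c)
    if 110<x[1]<300 and x[0]>330: print(x)"
```

```text
tcp_pos: [0.4306, -0.0875, 0.2402]
end q [-10, 2, -36, -85, -42, 24] maxstep [3.7, 1.3, 2.5, 4.1, 4.1, 1.6] cost 0.0 ok turn/row 1.2 mm/row 25.6
[0.17,-0.04,0.1,-0.0057,0.014,0.0207,0.08]
[0.17,-0.04,0.1,-0.0054,0.0144,0.0205,0.08]
[0.17,-0.04,0.1,-0.0052,0.0149,0.0203,0.08]
[0.17,-0.04,0.1,-0.0049,0.0153,0.02,0.08]
[0.17,-0.04,0.1,-0.0047,0.0157,0.0198,0.08]
[0.17,-0.04,0.1,-0.0044,0.0161,0.0195,0.08]
[0.17,-0.04,0.1,-0.0041,0.0164,0.0192,0.08]
[0.17,-0.04,0.1,-0.0039,0.0168,0.0189,0.08]
(613, 157, 22, 39)
```

View pics/s5.png

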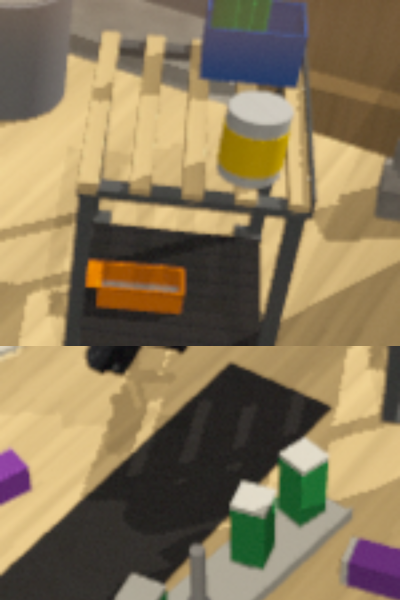

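All three tubes stand mouth-down on pegs 0, 2 and 3. In the upper half, the pan is still at its starting place under the shelf, lip at the left (95,272). Now I go round to the shelf's front.

```bash
python3 -m handwheel '[[[0.17,-0.04,0.1,-0.0055,0.014,0.0205,0.08],[0.17,-0.04,0.1,-0.0055,0.0145,0.0205,0.08],[0.17,-0.04,0.1,-0.005,0.015,0.0205,0.08],[0.17,-0.04,0.1,-0.005,0.0155,0.02,0.08],[0.17,-0.04,0.1,-0.0045,0.0155,0.02,0.08],[0.17,-0.04,0.1,-0.0045,0.016,0.0195,0.08],[0.17,-0.04,0.1,-0.004,0.0165,0.019,0.08],[0.17,-0.04,0.1,-0.004,0.017,0.019,0.08]]]'|sed -n '2p'; python3 go.py .47 .253 .08 28 28 1 12 .08
python3 - <<'E'
from h import *
np.set_printoptions(precision=3,suppress=True)
im=cams.capture('scene')[140:200,370:450]; H=hsv(im); o=(H[...,0]>5)&(H[...,0]<16)&(H[...,1]>170)&(H[...,2]>100)
c=max(blobs(o,5),key=cv2.contourArea); print(cv2.boundingRect(c),[ (p[0]+[370,140]).tolist() for p in cv2.approxPolyDP(cv2.convexHull(c),2,True)])
E
```

```text
tcp_pos: [0.4519, 0.1113, 0.1898]
end q [-1, 32, -55, -150, -59, 88] maxstep [2.1, 3.3, 2.1, 6.3, 3.8, 7.0] cost 0.0 ok turn/row 1.0 mm/row 16.1
[0.14,-0.03,0.08,0.0034,0.0078,0.0137,0.08]
[0.14,-0.03,0.08,0.0035,0.008,0.0136,0.08]
[0.14,-0.03,0.08,0.0037,0.0082,0.0134,0.08]
[0.14,-0.03,0.08,0.0038,0.0084,0.0133,0.08]
[0.14,-0.03,0.08,0.0039,0.0085,0.0131,0.08]
[0.14,-0.03,0.08,0.004,0.0087,0.013,0.08]
[0.14,-0.03,0.08,0.0041,0.0088,0.0128,0.08]
[0.14,-0.03,0.08,0.0042,0.009,0.0127,0.08]
[0.14,-0.03,0.08,0.0044,0.0091,0.0125,0.08]
[0.14,-0.03,0.08,0.0045,0.0093,0.0124,0.08]
[0.14,-0.03,0.08,0.0046,0.0094,0.0122,0.08]
[0.14,-0.03,0.08,0.0047,0.0096,0.0121,0.08]
(16, 28, 33, 10) [[386, 168], [410, 169], [418, 173], [417, 177], [388, 175]]
```

```bash
python3 -m handwheel '[[[0.14,-0.03,0.08,0.0035,0.008,0.0135,0.08],[0.14,-0.03,0.08,0.0035,0.008,0.0135,0.08],[0.14,-0.03,0.08,0.0035,0.008,0.0135,0.08],[0.14,-0.03,0.08,0.004,0.0085,0.0135,0.08],[0.14,-0.03,0.08,0.004,0.0085,0.013,0.08],[0.14,-0.03,0.08,0.004,0.0085,0.013,0.08],[0.14,-0.03,0.08,0.004,0.009,0.013,0.08],[0.14,-0.03,0.08,0.004,0.009,0.0125,0.08],[0.14,-0.03,0.08,0.0045,0.009,0.0125,0.08],[0.14,-0.03,0.08,0.0045,0.0095,0.0125,0.08],[0.14,-0.03,0.08,0.0045,0.0095,0.012,0.08],[0.14,-0.03,0.08,0.0045,0.0095,0.012,0.08]]]'|sed -n '2p'; python3 go.py .49 .262 .035 28 28 1 4 .08
```

```text
tcp_pos: [0.4842, 0.2603, 0.0714]
end q [0, 41, -53, -153, -66, 93] maxstep [0.4, 2.7, 0.4, 1.1, 2.3, 1.6] cost 0.0 ok turn/row 0.1 mm/row 12.6
[0.01,-0.01,0.0,0.0073,-0.0003,0.0103,0.08]
[0.01,-0.01,0.0,0.0073,-0.0003,0.0103,0.08]
[0.01,-0.01,0.0,0.0073,-0.0003,0.0103,0.08]
[0.01,-0.01,0.0,0.0073,-0.0003,0.0103,0.08]
```

```bash
python3 -m handwheel '[[[0.01,-0.01,0,0.0075,-0.0005,0.0105,0.08],[0.01,-0.01,0,0.0075,0,0.0105,0.08],[0.01,-0.01,0,0.0075,-0.0005,0.0105,0.08],[0.01,-0.01,0,0.0075,0,0.01,0.08],[0,0,0,0,0,0,0.08]]]'|sed -n '2p;4p'; python3 go.py .556 .297 .028 28 28 1 5 .08; python3 -c "
from h import *
im=cams.capture('scene'); t=cams.capture('top'); a=cv2.resize(im[110:210,340:460],None,fx=4,fy=4); b=cv2.resize(t[160:290,130:260],None,fx=3,fy=3)
w=np.zeros((400,800,3),np.uint8); w[:400,:480]=a; b=cv2.resize(b,(320,320)); w[:320,480:]=b; cv2.imwrite('pics/s6.png',w[:,:,::-1])"
```

```text
tcp_pos: [0.5047, 0.2702, 0.0244]
wrist_force: [-0.1, -0.4, 0.1]
end q [5, 41, -43, -156, -57, 87] maxstep [1.3, 0.5, 2.0, 0.7, 2.2, 1.3] cost 0.0 ok turn/row 0.0 mm/row 14.9
[0.0,-0.0,0.0,-0.0061,-0.0001,0.0136,0.08]
[0.0,-0.0,0.0,-0.0061,-0.0001,0.0136,0.08]
[0.0,-0.0,0.0,-0.0061,-0.0001,0.0136,0.08]
[0.0,-0.0,0.0,-0.0061,-0.0001,0.0136,0.08]
[0.0,-0.0,0.0,-0.0061,-0.0001,0.0136,0.08]
```

View pics/s6.png

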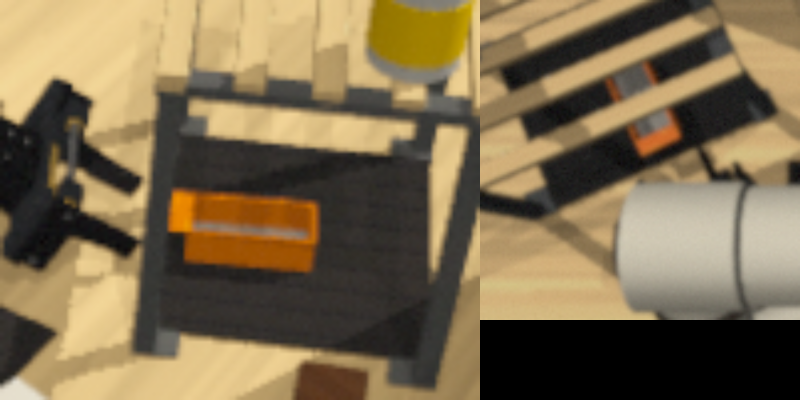

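The fingers at (138,188) and (133,248) straddle the pan's line, and the lip at (180,212) lies straight ahead. I advance and grip the side walls.

```bash
python3 -m handwheel '[[[0,0,0,-0.006,0,0.0135,0.08],[0,0,0,-0.006,0,0.0135,0.08],[0,0,0,-0.006,0,0.0135,0.08],[0,0,0,-0.006,0,0.0135,0.08],[0,0,0,-0.006,0,0.0135,0.08],[0,0,0,0,0,0,0.08]]]'|sed -n '2p;4p'; python3 -m handwheel '[[[0,0,0,0,0,0,0.045],[0,0,0,0,0,0,0.045],[0,0,0,0,0,0,0.045],[0,0,0,0,0,0,0.045],[0,0,0,0,0,0,0.045]]]'
```

```text
tcp_pos: [0.5715, 0.3049, 0.0232]
wrist_force: [-0.5, -1.0, 0.4]
time_s: 43.1
tcp_pos: [0.5699, 0.3039, 0.0211]
ee_rot: [[-0.412, -0.471, 0.78], [-0.221, 0.882, 0.415], [-0.884, -0.002, -0.467]]
wrist_force: [-1.1, -0.9, 0.6]
gripper_width: 0.646
gripper_force: 29.6
```

```bash
python3 -m handwheel '[[[0,0,0,-0.002,0,-0.001,0.045],[0,0,0,0.0036,0,-0.0068,0.045],[0,0,0,0.0036,0,-0.0068,0.045],[0,0,0,0.0036,0,-0.0068,0.045],[0,0,0,0.0036,0,-0.0068,0.045],[0,0,0,0.0036,0,-0.0068,0.045],[0,0,0,0.0036,0,-0.0068,0.045],[0,0,0,0.0036,0,-0.0068,0.045],[0,0,0,0.0036,0,-0.0068,0.045],[0,0,0,0,0,0,0.045]]]'
python3 - <<'E'
from h import *
np.set_printoptions(precision=3,suppress=True)
for n in('scene','top'):
    im=cams.capture(n); H=hsv(im); o=((H[...,0]>4)&(H[...,0]<16)&(H[...,1]>170)&(H[...,2]>100)).astype(np.uint8)
    o[:130]=0;o[260:]=0; o[:,:150]=0; o[:,450:]=0
    if n=='top': o[:,260:]=0
    ys,xs=np.nonzero(o); c=np.c_[xs,ys].astype(np.int32); h=cv2.approxPolyDP(cv2.convexHull(c),2,True)[:,0]
    for p in h: print(n,p,onz(n,p,.038)[:2],onz(n,p,.004)[:2])
E
```

```text
time_s: 44.1
tcp_pos: [0.5146, 0.2749, 0.0228]
ee_rot: [[-0.413, -0.471, 0.779], [-0.222, 0.882, 0.416], [-0.883, -0.001, -0.469]]
wrist_force: [0.3, 0.6, -1.9]
gripper_width: 0.646
gripper_force: 29.5
scene [400 174] [0.615 0.26 ] [0.599 0.299]
scene [369 172] [0.52  0.208] [0.501 0.246]
scene [365 162] [0.48  0.249] [0.46  0.288]
scene [366 156] [0.465 0.282] [0.444 0.322]
scene [400 158] [0.573 0.341] [0.555 0.383]
top [217 232] [0.488 0.235] [0.492 0.243]
top [201 233] [0.485 0.287] [0.489 0.296]
top [190 212] [0.554 0.325] [0.559 0.335]
top [206 205] [0.577 0.274] [0.583 0.282]
```

```bash
python3 -m handwheel '[[[0,0,0,0.0015,0,0.001,0.045],[0,0,0,0,0,0,0.078],[0,0,0,0,0,0,0.078],[0,0,0,0,0,0,0.078],[0,0,0,0,0,0,0.078],[0,0,0,0.008,0,-0.0145,0.078],[0,0,0,0.008,0,-0.0145,0.078],[0,0,0,0.008,0,-0.0145,0.078],[0,0,0,0.008,0,-0.0145,0.078],[0,0,0,0.0075,0,-0.0145,0.078],[0,0,0,0,0,0,0],[0,0,0,0,0,0,0]]]'
python3 - <<'E'
from go import *
u=np.array([.882,.471,0]); 
for p in (20,24):
    R=pose(p,28.1,1); tcp=u*.505+[0,0,.016]; plan(tcp-.0187*R[:,2],p,28.1,1,3,0)
E
```

```text
time_s: 45.4
tcp_pos: [0.4549, 0.236, 0.0217]
ee_rot: [[-0.413, -0.477, 0.776], [-0.223, 0.879, 0.422], [-0.883, 0.002, -0.469]]
wrist_force: [-0.2, 0.1, -0.2]
gripper_width: 0.788
gripper_force: 0.0
end q [-9, 68, -64, -145, -104, 114] maxstep [0.6, 6.4, 1.4, 1.6, 9.0, 4.3] cost 0.0 LIMIT turn/row 2.6 mm/row 3.7
[0.02,-0.44,0.0,0.0028,0.002,-0.0013,0]
[0.02,-0.44,0.0,0.0028,0.002,-0.0014,0]
[0.02,-0.44,0.0,0.0027,0.002,-0.0016,0]
end q [-8, 61, -64, -147, -95, 110] maxstep [0.3, 4.0, 1.1, 0.5, 5.4, 2.7] cost 0.0 LIMIT turn/row 1.3 mm/row 3.7
[0.02,-0.22,0.0,0.0028,0.002,-0.0013,0]
[0.02,-0.22,0.0,0.0028,0.002,-0.0014,0]
[0.02,-0.22,0.0,0.0028,0.002,-0.0014,0]
```

```bash
python3 - <<'E'
from go import *
u=np.array([.882,.471,0]); q=np.array(r.sense()["joints"]); print(q.round(1))
for s in (.515,.525,.55):
  for p in (20,24,28,32):
    R=pose(p,28.1,1); x,c=local(u*s+[0,0,.016],R,q); b=pts(x); print(s,p,x.round().tolist(),round(c,5),"J5z,J6z",b[1][2].round(2),b[2][2].round(2))
E
python3 -m handwheel '[[[0,0,0,0,0,0,0],[0,0,0,0,0,0,0],[0,0,0,0,0,0,0]]]'|sed -n '2p;5p'; python3 -c "
from h import *
im=cams.capture('scene'); t=cams.capture('top'); a=cv2.resize(im[110:210,340:460],None,fx=4,fy=4); b=cv2.resize(t[160:290,130:260],None,fx=3,fy=3)
w=np.zeros((400,800,3),np.uint8); w[:400,:480]=a; b=cv2.resize(b,(320,320)); w[:320,480:]=b; cv2.imwrite('pics/s7.png',w[:,:,::-1])"
```

```text
[  -7.8   48.8  -61.2 -147.8  -78.6  101.8]
0.515 20 [-8.0, 65.0, -63.0, -146.0, -101.0, 111.0] 0.0 J5z,J6z 0.07 0.12
0.515 24 [-7.0, 58.0, -63.0, -148.0, -91.0, 107.0] 0.0 J5z,J6z 0.1 0.14
0.515 28 [-6.0, 51.0, -62.0, -150.0, -81.0, 103.0] 0.0 J5z,J6z 0.13 0.16
0.515 32 [-5.0, 44.0, -60.0, -150.0, -70.0, 98.0] 0.0 J5z,J6z 0.16 0.18
0.525 20 [-7.0, 62.0, -61.0, -147.0, -98.0, 108.0] 0.0 J5z,J6z 0.07 0.12
0.525 24 [-6.0, 55.0, -61.0, -149.0, -89.0, 105.0] 0.0 J5z,J6z 0.1 0.14
0.525 28 [-5.0, 49.0, -60.0, -150.0, -78.0, 100.0] 0.0 J5z,J6z 0.13 0.16
0.525 32 [-4.0, 42.0, -58.0, -151.0, -67.0, 96.0] 0.0 J5z,J6z 0.16 0.18
0.55 20 [-4.0, 57.0, -58.0, -150.0, -92.0, 103.0] 0.0 J5z,J6z 0.09 0.12
0.55 24 [-3.0, 51.0, -58.0, -151.0, -82.0, 100.0] 0.0 J5z,J6z 0.12 0.14
0.55 28 [-2.0, 46.0, -57.0, -152.0, -73.0, 96.0] 0.0 J5z,J6z 0.14 0.16
0.55 32 [-1.0, 40.0, -55.0, -152.0, -62.0, 93.0] 0.0 J5z,J6z 0.17 0.18
tcp_pos: [0.4543, 0.2366, 0.0218]
gripper_width: 0.525
```

View pics/s7.png

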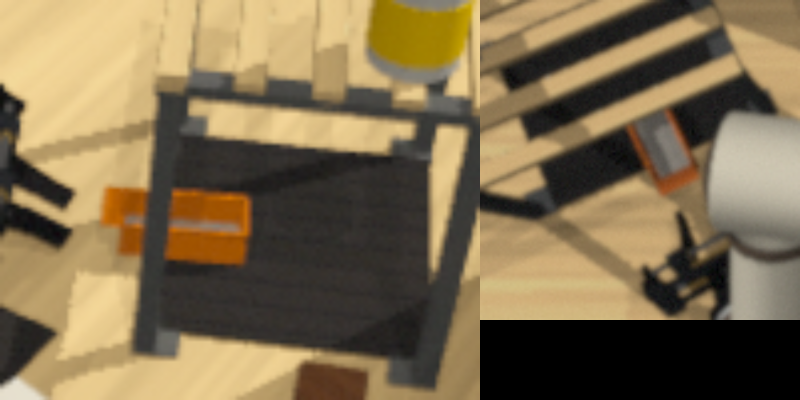

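The pan is about half out: lip at (105,205), its far half still over the mat. The fingers at (72,220) are in line with it and closing. Next I go under the lip with closed fingers.

```bash
python3 -m handwheel '[[[0,0,0,0,0,0,0],[0,0,0,0,0,0,0],[0,0,0,0,0,0,0],[0,0,0,0,0,0,0]]]'|sed -n '2p;5p'
python3 - <<'E'
from go import *
u=np.array([.882,.471,0]); R=pose(27.5,28.1,1)
for s in (.522,.548): plan(u*s+[0,0,.0155]-.0187*R[:,2],0,0,1,3,0,R)
E
```

```text
tcp_pos: [0.4544, 0.2362, 0.0215]
gripper_width: 0.072
end q [-6, 50, -61, -150, -80, 102] maxstep [0.7, 0.5, 0.1, 0.8, 0.7, 0.1] cost 0.0 LIMIT turn/row 0.2 mm/row 4.3
[0.02,-0.03,0.01,0.0002,0.0019,0.0039,0]
[0.02,-0.03,0.01,0.0002,0.0019,0.0039,0]
[0.02,-0.03,0.01,0.0003,0.0019,0.0039,0]
end q [-3, 47, -57, -152, -74, 97] maxstep [1.8, 1.0, 1.4, 1.5, 1.5, 1.8] cost 0.0 LIMIT turn/row 0.2 mm/row 12.2
[0.02,-0.03,0.01,-0.0038,0.0018,0.0115,0]
[0.02,-0.03,0.01,-0.0038,0.0018,0.0115,0]
[0.02,-0.03,0.01,-0.0038,0.0019,0.0115,0]
```

```bash
python3 -m handwheel '[[[0.02,-0.03,0.01,0.0002,0.002,0.004,0],[0.02,-0.03,0.01,0.0002,0.002,0.004,0],[0.02,-0.03,0.01,0.0002,0.002,0.004,0],[0,0,0,0,0,0,0],[0,0,0,0,0,0,0]]]'|sed -n '2p;4,5p'
python3 - <<'E'
from go import *
u=np.array([.882,.471,0]); R=pose(27.5,28.1,1)
for s in (.548,): plan(u*s+[0,0,.0155]-.0187*R[:,2],0,0,1,4,0,R)
E
```

```text
tcp_pos: [0.4603, 0.2468, 0.0152]
wrist_force: [0.1, -0.5, 0.6]
gripper_width: 0.003
end q [-3, 47, -57, -152, -74, 97] maxstep [0.7, 1.1, 0.9, 0.5, 1.6, 1.2] cost 0.0 LIMIT turn/row 0.1 mm/row 6.4
[0.01,-0.0,-0.0,-0.003,-0.0002,0.0057,0]
[0.01,-0.0,-0.0,-0.003,-0.0002,0.0057,0]
[0.01,-0.0,-0.0,-0.003,-0.0002,0.0057,0]
[0.01,-0.0,-0.0,-0.003,-0.0002,0.0057,0]
```

```bash
python3 -m handwheel '[[[0.01,0,0,-0.003,0,0.0057,0],[0.01,0,0,-0.003,0,0.0057,0],[0.01,0,0,-0.003,0,0.0057,0],[0.01,0,0,-0.003,0,0.0057,0],[0,0,0,0,0,0,0]]]'|sed -n '2p;4p'
cat > arc.py <<'E'
from go import *
s=r.sense(); x=np.array(s["tcp_pos"]); R=np.array(s["ee_rot"]); u=np.array([.882,.471,0]); q=np.array(s["joints"])
th=np.arange(0,125,5.); a=np.interp(th,[0,60],[-.120,-.124]); b=np.interp(th,[0,30,90],[.0115,.0215,.0267]); t=np.radians(th)
S=.668+a*np.cos(t)+b*np.sin(t); Z=.004-a*np.sin(t)+b*np.cos(t)
print("now",(x@u).round(4),x[2].round(4),"start",S[0].round(4),Z[0].round(4))
for i in range(1,len(th)):
    d=R.T@(u*(S[i]-S[i-1])+[0,0,Z[i]-Z[i-1]]); x=x+R@d; q,c=local(x,R,q)
    print(int(th[i]),d.round(4).tolist(),"s,z",S[i].round(3),Z[i].round(3),round(c,5),"" if i%6 else q.round().tolist())
E
python3 arc.py
```

```text
tcp_pos: [0.4844, 0.259, 0.0164]
wrist_force: [-0.1, -0.0, -0.5]
now 0.5493 0.0164 start 0.548 0.0155
5 [-0.0113, -0.0, -0.0044] s,z 0.549 0.028 0.0 
10 [-0.0118, -0.0, -0.0033] s,z 0.552 0.04 0.0 
15 [-0.0121, -0.0, -0.0021] s,z 0.555 0.051 0.0 
20 [-0.0123, -0.0, -0.0009] s,z 0.56 0.063 0.0 
25 [-0.0123, -0.0, 0.0003] s,z 0.566 0.073 0.0 
30 [-0.0123, -0.0, 0.0015] s,z 0.573 0.084 0.0 [1.0, 29.0, -51.0, -150.0, -54.0, 85.0]
35 [-0.0109, 0.0, 0.0026] s,z 0.58 0.092 0.0 
40 [-0.0107, 0.0, 0.0035] s,z 0.588 0.1 0.0 
45 [-0.0103, 0.0, 0.0045] s,z 0.597 0.107 0.0 
50 [-0.0099, 0.0, 0.0054] s,z 0.607 0.113 0.0 
55 [-0.0094, 0.0, 0.0063] s,z 0.616 0.119 0.0 
60 [-0.0088, 0.0, 0.0072] s,z 0.627 0.123 0.0 [6.0, 23.0, -41.0, -148.0, -39.0, 75.0]
65 [-0.008, 0.0, 0.0082] s,z 0.638 0.127 0.0 
70 [-0.0072, 0.0, 0.0089] s,z 0.649 0.129 0.0 
75 [-0.0064, 0.0, 0.0095] s,z 0.66 0.13 0.0 
80 [-0.0055, 0.0, 0.0101] s,z 0.672 0.131 0.0 
85 [-0.0046, 0.0, 0.0105] s,z 0.683 0.13 0.0 
90 [-0.0036, 0.0, 0.0109] s,z 0.695 0.128 0.0 [9.0, 26.0, -32.0, -149.0, -33.0, 72.0]
95 [-0.0024, 0.0, 0.0108] s,z 0.705 0.125 0.0 
100 [-0.0015, 0.0, 0.011] s,z 0.716 0.121 0.0 
105 [-0.0005, 0.0, 0.0111] s,z 0.726 0.117 0.0 
110 [0.0004, 0.0, 0.0111] s,z 0.736 0.111 0.0 
115 [0.0014, 0.0, 0.011] s,z 0.745 0.105 0.0 
120 [0.0024, 0.0, 0.0108] s,z 0.753 0.098 0.0 [11.0, 32.0, -26.0, -152.0, -33.0, 74.0]
```

```bash
python3 -m handwheel '[[[0,0,0,-0.0057,0,-0.0022,0],[0,0,0,-0.0057,0,-0.0022,0],[0,0,0,-0.006,0,-0.0016,0],[0,0,0,-0.006,0,-0.0016,0],[0,0,0,-0.006,0,-0.001,0],[0,0,0,-0.006,0,-0.001,0],[0,0,0,0,0,0,0]]]'|sed -n '2p;4p'
cat > pm.py <<'E'
from h import *
np.set_printoptions(precision=3,suppress=True)
im=cams.capture('scene'); H=hsv(im); o=((H[...,0]>4)&(H[...,0]<16)&(H[...,1]>170)&(H[...,2]>100)).astype(np.uint8)
o[:110]=0;o[200:]=0; o[:,:355]=0; o[:,450:]=0
ys,xs=np.nonzero(o); print("pan hull",cv2.approxPolyDP(cv2.convexHull(np.c_[xs,ys].astype(np.int32)),2,True)[:,0].tolist(),len(xs))
def pan(th,sE):  # predicted corners for tumble angle
    u=np.array([.882,.471,0]);v=np.array([-.471,.882,0]);t=np.radians(th);out=[]
    for a,b in((0,0),(0,.034),(-.13,.034),(-.112,0)):
        for w in(-.028,.028):
            out.append(u*(sE+a*np.cos(t)+b*np.sin(t))+v*(w+.001)+[0,0,.004-a*np.sin(t)+b*np.cos(t)])
    return proj('scene',out).round().astype(int).tolist()
import sys
for a in sys.argv[1:]: print(a,pan(float(a),.668))
E
python3 pm.py 0 15
```

```text
tcp_pos: [0.4904, 0.2622, 0.053]
wrist_force: [-0.6, -0.9, -0.6]
pan hull [[401, 175], [371, 167], [370, 151], [402, 158], [404, 169]] 377
0 [[400, 175], [399, 166], [401, 168], [401, 158], [364, 166], [365, 156], [368, 173], [369, 164]]
15 [[400, 175], [399, 166], [403, 168], [403, 159], [368, 159], [369, 149], [370, 167], [370, 158]]
```

The pan is tilting as planned (about 15°, far edge in place). I continue the arc.

```bash
python3 -m handwheel '[[[0,0,0,-0.0123,0,-0.001,0],[0,0,0,-0.0123,0,0.0005,0],[0,0,0,-0.0123,0,0.0015,0],[0,0,0,-0.011,0,0.0025,0],[0,0,0,-0.0107,0,0.0035,0],[0,0,0,-0.0103,0,0.0045,0],[0,0,0,0,0,0,0]]]'|sed -n '2p;4p';python3 pm.py 40 45 50; python3 -m handwheel '[[[0,0,0,-0.01,0,0.0055,0],[0,0,0,-0.0095,0,0.0063,0],[0,0,0,-0.009,0,0.0072,0],[0,0,0,-0.008,0,0.0082,0],[0,0,0,-0.0072,0,0.009,0],[0,0,0,0,0,0,0]]]'|sed -n '2p;4p';python3 pm.py 65 70 80
```

```text
tcp_pos: [0.5282, 0.2823, 0.1086]
wrist_force: [-1.4, -0.1, 0.8]
pan hull [[402, 175], [383, 158], [385, 140], [408, 161], [408, 171]] 446
40 [[400, 175], [399, 166], [407, 170], [406, 161], [380, 149], [381, 140], [377, 158], [378, 148]]
45 [[400, 175], [399, 166], [407, 171], [407, 161], [383, 148], [384, 139], [379, 156], [380, 147]]
50 [[400, 175], [399, 166], [408, 171], [407, 162], [387, 147], [387, 137], [382, 155], [382, 145]]
tcp_pos: [0.575, 0.3069, 0.1297]
wrist_force: [0.7, 0.6, -0.6]
pan hull [[400, 175], [393, 152], [393, 145], [401, 138], [410, 164], [410, 173]] 334
65 [[400, 175], [399, 166], [409, 173], [408, 163], [397, 145], [397, 136], [389, 152], [389, 142]]
70 [[400, 175], [399, 166], [409, 174], [409, 164], [400, 145], [400, 135], [392, 151], [392, 142]]
80 [[400, 175], [399, 166], [409, 175], [409, 165], [407, 145], [407, 136], [397, 150], [397, 141]]
```

```bash
python3 -m handwheel '[[[0,0,0,-0.0064,0,0.0095,0],[0,0,0,-0.0055,0,0.01,0],[0,0,0,-0.0046,0,0.0105,0],[0,0,0,-0.0036,0,0.011,0],[0,0,0,0,0,0,0]]]'|sed -n '2p;4p';python3 pm.py 90 100; python3 -m handwheel '[[[0,0,0,-0.0024,0,0.011,0],[0,0,0,-0.0015,0,0.011,0],[0,0,0,-0.0005,0,0.011,0],[0,0,0,0.0005,0,0.011,0],[0,0,0,0,0,0,0],[0,0,0,0,0,0,0],[0,0,0,0,0,0,0]]]'|sed -n '2p;4p';python3 pm.py 110 180
```

```text
tcp_pos: [0.6154, 0.3285, 0.1281]
wrist_force: [0.7, -0.5, -0.3]
pan hull [[413, 144], [410, 175], [402, 176], [400, 175], [403, 146]] 324
90 [[400, 175], [399, 166], [409, 176], [409, 166], [414, 147], [413, 137], [403, 150], [403, 141]]
100 [[400, 175], [399, 166], [409, 177], [408, 168], [420, 149], [419, 139], [409, 151], [409, 142]]
tcp_pos: [0.6565, 0.3496, 0.1208]
wrist_force: [2.8, 2.5, 12.1]
pan hull [[428, 143], [430, 150], [411, 175], [403, 174], [402, 163], [412, 149]] 435
110 [[400, 175], [399, 166], [408, 179], [408, 169], [426, 152], [425, 143], [414, 153], [414, 143]]
180 [[400, 175], [399, 166], [399, 183], [398, 173], [435, 185], [434, 175], [431, 178], [430, 168]]
```

```bash
python3 -m handwheel '[[[0,0,0,-0.0045,0,-0.0025,0],[0,0,0,-0.0045,0,0.0045,0],[0,0,0,-0.0045,0,0.009,0],[0,0,0,0,0,0,0],[0,0,0,0,0,0,0],[0,0,0,0,0,0,0]]]'|sed -n '2p;4p';python3 pm.py
```

```text
tcp_pos: [0.6646, 0.3546, 0.1187]
wrist_force: [-0.0, 0.2, 4.3]
pan hull [[431, 144], [432, 153], [410, 176], [403, 173], [402, 163], [417, 147]] 462
```

```bash
python3 -m handwheel '[[[0,0,0,-0.006,0,0.009,0],[0,0,0,-0.006,0,0.009,0],[0,0,0,-0.005,0,0.009,0],[0,0,0,0,0,0,0],[0,0,0,0,0,0,0],[0,0,0,0,0,0,0],[0,0,0,0,0,0,0]]]'|sed -n '2p;4p';python3 pm.py
```

```text
tcp_pos: [0.691, 0.369, 0.1187]
wrist_force: [-1.0, 0.8, -8.4]
pan hull [[447, 179], [411, 176], [411, 160], [443, 162]] 267
```

```bash
python3 -m handwheel '[[[0,0,0,0,0,0,0],[0,0,0,0,0,0,0]]]'|sed -n '2p;4p'; python3 -m handwheel '[[[0,0,0,0,0,-0.02,0],[0,0,0,0.008,0,-0.03,0],[0,0,0,0.011,0,-0.03,0],[0,0,0,0.011,0,-0.03,0],[0,0,0,0.011,0,-0.03,0],[0,0,0,0.011,0,-0.03,0],[0,0,0,0.011,0,-0.03,0],[0,0,0,0.011,0,-0.03,0],[0,0,0,0,0,0,0]]]'|sed -n '2p;4p'; python3 pm.py
python3 - <<'E'
from h import *
np.set_printoptions(precision=3,suppress=True)
# underside (now top, z=.038) corners and base rim from the scene hull
im=cams.capture('scene'); H=hsv(im); o=((H[...,0]>4)&(H[...,0]<16)&(H[...,1]>170)&(H[...,2]>100)).astype(np.uint8); o[:110]=0;o[200:]=0;o[:,:355]=0;o[:,450:]=0
ys,xs=np.nonzero(o); h=cv2.approxPolyDP(cv2.convexHull(np.c_[xs,ys].astype(np.int32)),1.5,True)[:,0]
X=np.array([.908,.419]);Y=np.array([-.419,.908]);C=np.array([.630,.345])
for p in h: 
    a,b=onz('scene',p,.038)[:2]-C,onz('scene',p,.004)[:2]-C; print(p,"top face in shelf",a@X,a@Y,"| low",b@X,b@Y)
im=cams.capture('scene'); t=cams.capture('top'); a=cv2.resize(im[110:210,340:460],None,fx=4,fy=4); b=cv2.resize(im[170:310,230:380],(320,300))
w=np.zeros((400,800,3),np.uint8); w[:400,:480]=a; w[:300,480:]=b; cv2.imwrite('pics/s8.png',w[:,:,::-1])
E
```

```text
tcp_pos: [0.6911, 0.369, 0.119]
wrist_force: [-2.6, 0.5, -12.9]
tcp_pos: [0.4807, 0.2569, 0.1646]
wrist_force: [0.9, 0.2, -0.2]
pan hull [[447, 179], [411, 176], [411, 160], [442, 162]] 264
[447 179] top face in shelf 0.11248772685828853 -0.07122770534462833 | low 0.11916354645473876 -0.028884349574653637
[410 176] top face in shelf -0.014153963503028527 -0.07622347184337808 | low -0.01138949085019929 -0.03403441104506843
[411 160] top face in shelf -0.01369760332526747 0.015564137539867311 | low -0.010919035922270436 0.060588071944168195
[442 162] top face in shelf 0.0966056276520368 0.02244081903353685 | low 0.1027909263148874 0.06767714074146394
[446 169] top face in shelf 0.11007245553148058 -0.015884169729177833 | low 0.11667367912328822 0.028168479151628626
```

View pics/s8.png

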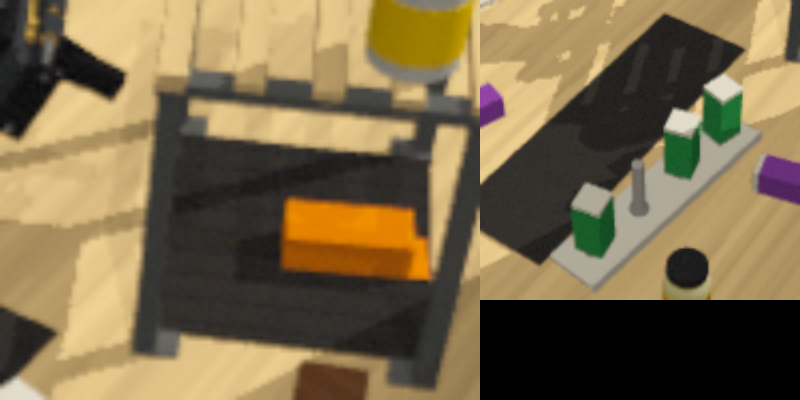

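The pan lies open side down on the mat, at (285–430, 200–280) in the crop. Its middle is about 42 mm behind and 10 mm to the right of the shelf's middle, well within limits. All three tubes stand upright on pegs 0, 2 and 3, and the arm is clear of everything. I'm handing in.

```bash
python3 -c "
from station import r
print(r.sense()['time_s'], r.finish_job())"
```

```text
the job is handed in; nothing more can be done
53.35 None
```

I turned the pan over open side down on its mat under the shelf, hung all three green tubes mouth-down on pegs 0, 2 and 3, and handed the job in at 53 s; `finish_job` returned no verdict, and as the pan went over the wrist felt up to about 13 N, probably the gripper touching the shelf (limit 40 N).

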